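# Wind open the sluice gate of a vegetable washing trough

## Task

Pick up the loose steel crank from the blue chopping board, push it fully home on the square shaft of the sloping gearbox, and wind it clockwise by its black turning grip, full circles, until the gate in the washing trough is fully up. Leave the crank on the shaft and let go; raise the gate with the crank only, and do not disturb the bowl, the jar or the tub of carrots.

Things in the scene. Friction and masses are not known exactly. Their poses are not given: they have to be found in the camera images.
- washer: The fixed machine: grey gearbox with a sloping 90 mm square face that faces the robot, and to its left (+y of this body) a stainless trough 190 mm wide and 140 mm tall, 180 mm or more from the shaft; a low drive tube joins them. Origin: on the table straight below the shaft's seat; z up. The shaft leans 25 degrees from vertical towards this body's -x.
- shaft_seat (a point): Square steel shaft on the gearbox: 15 mm square, 27 mm long (last 5 mm narrows to 12, then 9 mm), on a round collar 32 mm across and 12 mm high. Origin: on the shaft axis at the collar's top, where the crank's underside comes to rest; 125 mm above the table. z points outward along the shaft, 25 degrees from vertical; x and y are square to its flats and turn with it.
- shaft (a joint): Turn of the square shaft in rad, growing clockwise as seen looking down on its free end. 0 = gate shut, 15.8 = gate fully up at its stop; starts between 0 and 3.1, so 2 to 2.5 turns are needed. Each rad lifts the gate 5.73 mm. It turns stiffly (0.25 N m, about 4 N at the crank's grip) and stays where it is left.
- gate: Sluice gate: upright aluminium plate 182 mm wide, 110 mm tall, with a black top bar, sliding vertically between two posts across the middle of the trough. Origin: middle of its lower edge, 40 mm above the table when shut, 130 mm when fully up (top bar then just under the crossbar on the posts). Not to be touched: the crank lifts it.
- crank_hub (a point): The crank's hub: 30 mm square steel block, 46 mm tall, flats square to this x and y. Origin: on its axis, 30 mm above the crank's underside. z points up, away from the socket; x along the flat arm (22 mm wide, 10 mm thick, flush with the underside, to 80 mm out) towards the grip. The crank weighs 0.3 to 0.45 kg and lies socket down on the 15 mm thick blue board, at any yaw.
- crank_socket (a point): Mouth centre of the crank's square socket, in its underside, 30 mm below crank_hub along its z; same axes. The socket is 17 mm square, 30 mm deep, its sides parallel to the hub's flats. Fully home, this point is at shaft_seat and the z axes agree; any of the four quarter turns fits.
- crank_grip (a point): The crank's grip: black plastic cylinder 26 mm in diameter, standing from 12 to 60 mm above the crank's underside, 65 mm from the hub's axis along the arm. It spins freely on its pin, so a gripper holding it need not turn with the crank. Origin: its centre, 36 mm above the underside. Axes as crank_hub.
- bowl: Bystander: open steel bowl, 120 mm across, 60 mm tall, standing on the table. Origin: centre of its underside.
- jar: Bystander: clear jar with white cap, 72 mm across, 110 mm tall. Origin: centre of its underside.
- tub: Bystander: black open tub of carrots, 130 by 190 mm, 75 mm tall, between the trough and the robot. Origin: centre of its underside.
Things that resemble listed ones, but are neither listed nor needed, are in the scene too. What is shaped like the part that bears crank_hub but yellow is not meant.

How it is judged:
By the outcome, as a careful person would: the job done as asked, in the order asked, and still so for the second after the job is handed in, with the robot touching nothing.
It also fails if it takes over 72 s, if anything falls off the work surface, if the arm or the gripper's body presses on something with over 40 N, if the wrist force passes 120 N, or if a joint passes its speed limit or range.

## Robot

A 7-joint arm with a two-finger parallel gripper is mounted at the origin on the work surface. World frame = base frame: x ahead of the robot, y to its left, z up, the work surface at z = 0. Lengths are in m, angles in rad, forces in N, time in s.
With the tool pointing down it reaches from about 0.425 to 0.925 m from the base axis. Payload 6.8 kg.
Tool frame: the origin (TCP) lies at the very end of the fingers, on their centre line; the grasp point (between the pads) lies 19 mm behind it; z points along the fingers, x is the direction in which the jaws open and shut, and the axes are right-handed (so a half turn about z gives the same grasp; the last joint's range is limited). The gripper opens to 85 mm and grips with 20 to 120 N. Pads are 22 mm wide; open, the fingers measure 114 mm over their backs; the gripper's body (76 mm by 85 mm) begins 54 mm behind the grasp point. The pads swing forward as they close: fully open they stand 13 mm farther back than shut.
Start: joints at [-1.317, 0.477, 0.022, 1.555, -0.011, 1.109, -0.083], TCP at [0.239, 0.631, 0.231] pointing down, gripper open.
Joint ranges: [-2.96, 2.96], [-0.34, 2.1], [-1.41, 1.46], [0.24, 2.44], [-1.37, 4.51], [0.17, 1.92], [-2.96, 2.96]. Speed limits (rad/s): [2.39, 2.39, 3.14, 3.14, 3.14, 3.14, 3.14].

## Interface

Orientations are given as a rotation vector (axis times angle).
In Python, from bench import get_obs, imaging, hand_in gives the robot as it stands.
- The arm moves only by the tool send_rows, never from a script. Its argument "motion" is a list of rows, each an object with "dp": the shift along the world's x, y, z in m, a list of three; "rot": the turn, a rotation vector about the world's x, y, z in rad, a list of three; "grip": the finger opening in m, from 0 to 0.0854. In form: [{"dp": [dx, dy, dz], "rot": [ax, ay, az], "grip": grip}, ...]. A call has 1 to 20 rows; each row shifts and turns the pose as measured when the row begins; what a row does not reach is not made up. A row lasts 1/8 s, in which the tool goes at most 62.5 mm and 10.7 degrees, less where a joint would pass 70% of its speed; a pose out of reach is approached as far as the arm can. A call is refused whole if a number of a shift passes 0.0625 or a number of a turn 0.188, either way. A call with a gripper value outside its range is refused whole. The fingers move at their own pace and stop on an object; "grip_force" is the grip in N (left out, the last holds). Time passes only in rows, so rows that do not move let the fingers close. It gives the time, the measured TCP pose, the force and the opening at its end, in the units of the state.
- get_obs(): the state, without advancing time (a new reading comes with each control period).
- imaging.grab_frame(name): name is "side" or "top" or "wrist"; returns a dict with "img" (420x560x3 uint8, red, green, blue), "fx", "fy", "cx", "cy" (pixels), "R" (3x3) and "t" (3): a world point X has camera coordinates R X + t. Camera axes: x right, y down, z forward; pixel columns grow to the right and rows downward; lengths in m; the calibration is good to about 2 mm. The wrist camera is an equidistant fisheye: a pixel r from the principal point sees the ray r / f radians off the axis. A picture is of the moment at which its call begins. There is no depth.
- hand_in(): hands the job in, once; it reports no verdict.
The state is a dict: "clock": time; "joints": joint angles; "qvel": joint speeds; "tau": joint torques, N m; "tcp_pos": TCP position; "orientation": TCP orientation; "contact_force": force on the tool from outside, world axes, zero at the start; "moment": the same for the moment, N m; "grip_width": finger opening in m.
Only numpy, scipy, OpenCV 4.12 (cv2) and the standard library are available. Lean on these libraries where they do the work, as an engineer would, in place of code of your own. Each camera call takes 0.05 s, during which the arm holds its last target. There are 200 camera calls.

## Working session

There is one attempt and no reset: what is moved stays moved. The work goes in short steps, Python scripts to look and compute and a tool call to move; the robot and the scene stay as the last step left them, time stands still between calls to the robot, and variables do not carry over. Pictures are saved under pics/ and viewed, about 8 in all and at most 12, crops included, and the job is handed in when it is done.

Besides the shell and the picture viewer there is one more tool, called after "Request:" by a JSON object that holds its "api" and its "payload". send_rows: Moves the arm, as the interface text tells. Its arguments: {"type":"object","properties":{"motion":{"type":"array","items":{"type":"object","properties":{"dp":{"type":"array","items":{"type":"number"}},"rot":{"type":"array","items":{"type":"number"}},"grip":{"type":"number"}}}},"grip_force":{"type":"number"}},"required":["motion"]}

```bash
mkdir -p pics; ls
python3 - <<'E'
from bench import get_obs, imaging
import cv2,numpy as np
o=get_obs();print({k:np.round(v,3) for k,v in o.items()})
for n in ("side","top"):
    f=imaging.grab_frame(n);np.savez(f"{n}0.npz",**f)
    cv2.imwrite(f"pics/{n}0.png",cv2.resize(f["img"][:,:,::-1],(784,588),interpolation=cv2.INTER_CUBIC))
    print(n,f["fx"],f["fy"],f["cx"],f["cy"],(-np.array(f["R"]).T@f["t"]).round(3),np.round(f["R"],3).tolist())
E
```

```text
pics
{'clock': np.float64(0.0), 'joints': array([-1.317,  0.478,  0.022,  1.556, -0.012,  1.109, -0.083]), 'qvel': array([-0.001, -0.001,  0.002, -0.001,  0.001,  0.002, -0.   ]), 'tau': array([ 0.0000e+00, -5.9645e+01,  1.6080e+00, -2.8119e+01,  1.2000e-02,
        1.0000e-02, -0.0000e+00]), 'tcp_pos': array([0.239, 0.631, 0.23 ]), 'orientation': array([ 2.584e+00,  1.785e+00, -2.000e-03]), 'contact_force': array([-0.838,  0.577,  0.275]), 'moment': array([-0.008,  0.025, -0.031]), 'grip_width': np.float64(0.085)}
side 539.4811119031742 539.4811119031742 272.9656386195794 209.24304372735259 [ 0.39  -0.924  1.017] [[0.997, -0.082, 0.016], [-0.045, -0.689, -0.723], [0.07, 0.72, -0.69]]
top 470.7731666811257 470.7731666811257 289.6119610706596 212.66346284112652 [0.361 0.017 1.463] [[0.029, -1.0, -0.013], [-0.996, -0.028, -0.081], [0.081, 0.015, -0.997]]
```

View pics/top0.png

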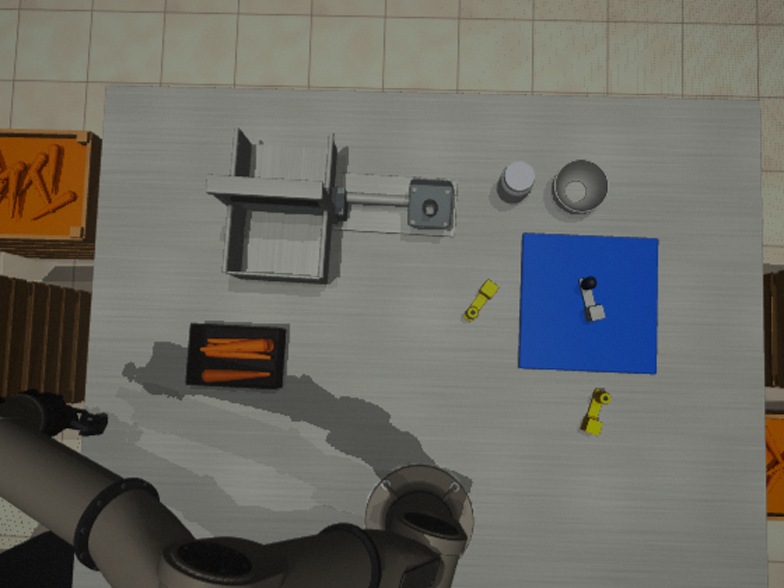

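View pics/side0.png

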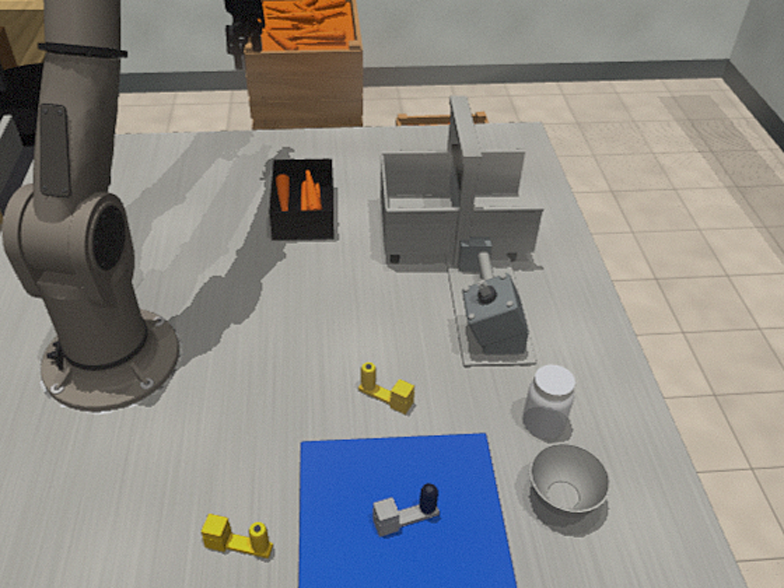

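Top view (784-wide): the steel crank has its hub at (597,313) and grip at (589,283) on the blue board. Look-alikes are the yellow cranks at (480,300) and (597,411), which are rejected by colour. The shaft is at about (430,209), gate bar at (265,187), tub at (236,355), jar at (518,180) and bowl at (580,187).

```bash
cat > h.py <<'E'
import numpy as np,cv2
from bench import get_obs, imaging
from scipy.spatial.transform import Rotation as Ro
def ld(n): return dict(np.load(n+".npz"))
def ray(f,u,v):
    R=np.array(f["R"]);c=-R.T@f["t"];d=R.T@np.array([(u-f["cx"])/f["fx"],(v-f["cy"])/f["fy"],1.]);return c,d/np.linalg.norm(d)
def plane(f,u,v,z):
    c,d=ray(f,u,v);return c+d*(z-c[2])/d[2]
def tri(fs,uvs):
    A=np.zeros((3,3));b=np.zeros(3);rs=[ray(f,*p) for f,p in zip(fs,uvs)]
    for c,d in rs:
        P=np.eye(3)-np.outer(d,d);A+=P;b+=P@c
    X=np.linalg.solve(A,b);return X,[np.linalg.norm((np.eye(3)-np.outer(d,d))@(X-c)) for c,d in rs]
E
python3 - <<'E'
from h import *
t=ld("top0");s=ld("side0")
def crop(f,u,v,w=28):
    u,v=int(u),int(v);return cv2.resize(f["img"][v-w:v+w,u-w:u+w,::-1],(390,290) if 0 else (290,290),interpolation=cv2.INTER_NEAREST)
a=[crop(t,424,214),crop(t,308,148)]
b=[crop(s,290,364),crop(s,352,215)]
cv2.imwrite("pics/c1.png",np.vstack([np.hstack(a),np.hstack(b)]))
# crank masks on board
for n,f in(("top",t),("side",s)):
    im=f["img"].astype(int);hsv=cv2.cvtColor(f["img"],cv2.COLOR_RGB2HSV)
    blue=((hsv[...,0]>105)&(hsv[...,0]<130)&(hsv[...,1]>150)&(hsv[...,2]>60)).astype(np.uint8)
    c=max(cv2.findContours(blue,0,2)[0],key=cv2.contourArea)
    m=np.zeros_like(blue);cv2.drawContours(m,[c],-1,1,-1)
    hub=((hsv[...,1]<60)&(hsv[...,2]>90)&(m>0)).astype(np.uint8)
    bl=((hsv[...,2]<60)&(m>0)).astype(np.uint8)
    for nm,k in(("steel",hub),("black",bl)):
        for c in cv2.findContours(k,0,2)[0]:
            if cv2.contourArea(c)>15: print(n,nm,cv2.contourArea(c),cv2.boundingRect(c),np.round(cv2.minAreaRect(c),1) if 0 else cv2.minAreaRect(c))
    # bright hub top face
    for th in(150,170,190,210):
        k=hub*(hsv[...,2]>th)
        for c in cv2.findContours(k.astype(np.uint8),0,2)[0]:
            if cv2.contourArea(c)>20: print(n,th,cv2.contourArea(c),cv2.minAreaRect(c))
E
```

```text
top steel 137.0 (416, 207, 16, 22) ((422.8999938964844, 216.80001831054688), (23.702322006225586, 9.838700294494629), 63.43495178222656)
top black 21.5 (418, 219, 5, 11) ((419.2353210449219, 223.94119262695312), (10.186494827270508, 3.395498752593994), 75.96376037597656)
top black 67.5 (414, 198, 12, 9) ((419.5, 202.0), (8.0, 11.0), 90.0)
side steel 339.5 (267, 355, 47, 21) ((290.0, 365.0), (46.0, 20.0), 0.0)
side black 189.5 (300, 346, 13, 21) ((305.8077087402344, 356.0384521484375), (11.535228729248047, 20.46573257446289), 7.125016689300537)
side 150 267.0 ((284.25, 364.75), (36.08536148071289, 15.493172645568848), 11.309932708740234)
```

View pics/c1.png

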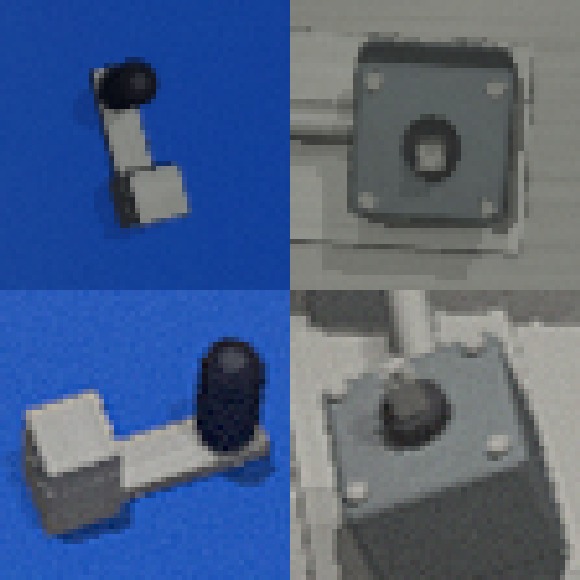

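The close crops confirm the choice: grey square hub with a black grip, on the blue board. The shaft end shows in both views, so I triangulate both.

Run:
```python
from h import *
t=ld("top0");s=ld("side0");k=5.18
T=lambda p,o:(o[0]+p[0]/k-.5,o[1]+p[1]/k-.5)
hc=[T(p,(396,186)) for p in((128,170),(182,165),(189,213),(133,222))]
P=np.array([plane(t,*p,.061) for p in hc]);print(P.round(4),P.mean(0))
hs=[T(p,(262,336)) for p in((25,122),(98,102),(115,160),(40,182))]
Q=np.array([plane(s,*p,.061) for p in hs]);print(Q.round(4),Q.mean(0))
for n,a,b in(("hub",T((158,193),(396,186)),T((69,142),(262,336))),("grip",T((135,78),(396,186)),T((230,62),(262,336))),("shaft",T((141,153),(280,120)),T((106,90),(324,187)))):
    print(n,*tri([t,s],[a,b]))
B=[T((p[0]-290,p[1]),(280,120)) for p in((374,80),(495,88),(487,208),(367,200))]
z0=.113;
for z,i,j in((z0+.015,0,1),(z0-.015,3,2)):
    d=plane(t,*B[j],z)-plane(t,*B[i],z);print("edge",d.round(4),"yaw",np.degrees(np.arctan2(d[0],-d[1])))
G=np.array([plane(t,*p,z) for p,z in zip(B,(.128,.128,.098,.098))]);print(G.round(3),G.mean(0))
print(Ro.from_rotvec(get_obs()["orientation"]).as_matrix().round(3))
f=imaging.grab_frame("wrist");M=Ro.from_rotvec(get_obs()["orientation"]).as_matrix()
c=-np.array(f["R"]).T@f["t"];print("cam in tool",M.T@(c-get_obs()["tcp_pos"]),"\n",(M.T@np.array(f["R"]).T).round(3),f["fx"],f["cx"],f["cy"])
```

```text
[[ 0.4683 -0.3505  0.061 ]
 [ 0.4721 -0.3814  0.061 ]
 [ 0.4446 -0.3855  0.061 ]
 [ 0.4385 -0.3536  0.061 ]] [ 0.45588169 -0.36776219  0.061     ]
[[ 0.4387 -0.3559  0.061 ]
 [ 0.4674 -0.3493  0.061 ]
 [ 0.4716 -0.3746  0.061 ]
 [ 0.4425 -0.3817  0.061 ]] [ 0.45503399 -0.36538095  0.061     ]
hub [ 0.45502467 -0.36709445  0.06341604] [np.float64(0.0003927605818744773), np.float64(0.0003927605818743966)]
grip [ 0.51839054 -0.34854359  0.08225404] [np.float64(0.0007459518337777549), np.float64(0.0007459518337777636)]
shaft [ 0.64943736 -0.00618641  0.14420208] [np.float64(0.0008715429925421251), np.float64(0.0008715429925420791)]
edge [-0.0028 -0.0674  0.    ] yaw -2.3806114220375227
edge [-0.0028 -0.0681  0.    ] yaw -2.360309713596713
[[ 0.694  0.026  0.128]
 [ 0.691 -0.041  0.128]
 [ 0.63  -0.04   0.098]
 [ 0.633  0.028  0.098]] [ 0.66199568 -0.00651239  0.113     ]
[[ 0.354  0.935 -0.   ]
 [ 0.935 -0.354 -0.002]
 [-0.002  0.    -1.   ]]
cam in tool [ 0.00113888 -0.08127629 -0.14200074] 
 [[ 1.    -0.     0.   ]
 [ 0.     0.95   0.312]
 [-0.    -0.312  0.95 ]] 325.19226210127806 279.15295247835513 212.84304761408384
```

Request:
{"api": "send_rows", "payload": {"motion": [{"dp":[0,-0.06,0.02],"rot":[0,0,-0.15],"grip":0.085},{"dp":[0.005,-0.06,0.02],"rot":[0,0,-0.15],"grip":0.085},{"dp":[0.02,-0.058,0.02],"rot":[0,0,-0.15],"grip":0.085},{"dp":[0.04,-0.047,0.01],"rot":[0,0,-0.15],"grip":0.085},{"dp":[0.03,-0.055,0],"rot":[0,0,-0.15],"grip":0.085},{"dp":[0.03,-0.055,0],"rot":[0,0,-0.15],"grip":0.085},{"dp":[0.025,-0.057,0],"rot":[0,0,-0.15],"grip":0.085},{"dp":[0.02,-0.058,0],"rot":[0,0,-0.15],"grip":0.085},{"dp":[0.015,-0.06,0],"rot":[0,0,-0.15],"grip":0.085},{"dp":[0.01,-0.06,0],"rot":[0,0,-0.15],"grip":0.085},{"dp":[0.005,-0.06,0],"rot":[0,0,-0.15],"grip":0.085},{"dp":[0,-0.06,0],"rot":[0,0,-0.15],"grip":0.085},{"dp":[0,-0.06,0],"rot":[0,0,-0.15],"grip":0.085},{"dp":[0.005,-0.06,-0.02],"rot":[0,0,-0.15],"grip":0.085},{"dp":[0.005,-0.06,-0.02],"rot":[0,0,-0.15],"grip":0.085},{"dp":[0.005,-0.05,-0.02],"rot":[0,0,-0.15],"grip":0.085}]}}

```text
clock: 2.15
tcp_pos: [0.4495, -0.2994, 0.2402]
orientation: [-2.53, 1.843, -0.012]
contact_force: [0.9, 0.9, 0.3]
grip_width: 0.0852
```

Request:
{"api": "send_rows", "payload": {"motion": [{"dp":[0.003,-0.035,-0.04],"rot":[0,0,-0.05],"grip":0.085},{"dp":[0.002,-0.03,-0.04],"rot":[0,0,-0.03],"grip":0.085},{"dp":[0,0,0],"rot":[0,0,0],"grip":0.085}]}}

```text
clock: 2.52
tcp_pos: [0.4529, -0.3701, 0.1554]
orientation: [-2.449, 1.957, -0.01]
contact_force: [-0.1, 0.7, 1.0]
grip_width: 0.0852
```

```bash
cat >> h.py <<'E'
def fray(f,u,v):
    R=np.array(f["R"]);c=-R.T@f["t"];x,y=u-f["cx"],v-f["cy"];r=np.hypot(x,y)+1e-9;a=r/f["fx"]
    d=R.T@np.array([np.sin(a)*x/r,np.sin(a)*y/r,np.cos(a)]);return c,d
def fplane(f,u,v,z):
    c,d=fray(f,u,v);return c+d*(z-c[2])/d[2]
def fproj(f,X):
    p=np.array(f["R"])@X+f["t"];a=np.arctan2(np.hypot(p[0],p[1]),p[2]);q=np.arctan2(p[1],p[0]);return f["cx"]+f["fx"]*a*np.cos(q),f["cy"]+f["fx"]*a*np.sin(q)
def wshot(name,z=1,box=None):
    f=imaging.grab_frame("wrist");np.savez(name+".npz",**f);im=f["img"][:,:,::-1]
    if box:im=im[box[1]:box[3],box[0]:box[2]]
    cv2.imwrite(f"pics/{name}.png",cv2.resize(im,None,fx=z,fy=z,interpolation=cv2.INTER_CUBIC));return f
E
python3 - <<'E'
from h import *
o=get_obs();print(o["tcp_pos"],o["orientation"],o["joints"])
f=wshot("w1",1)
print(fproj(f,np.array([.455,-.366,.061])),fproj(f,np.array([.518,-.349,.075])))
u,v=map(int,fproj(f,np.array([.48,-.36,.061])))
print(u,v);u=min(max(u,120),440);v=min(max(v,100),320)
cv2.imwrite("pics/w1.png",cv2.resize(f["img"][v-100:v+100,u-120:u+120,::-1],None,fx=3,fy=3,interpolation=cv2.INTER_CUBIC));print("origin",u-120,v-100)
E
```

```text
[ 0.45289991 -0.37013807  0.1553998 ] [-2.44885773  1.95695296 -0.00991852] [-0.04148262  0.54326257  0.85333819  1.89384869 -0.51626818  0.93138984
 -0.29002616]
(np.float64(276.61541552949296), np.float64(212.93696791312283)) (np.float64(272.33025201988806), np.float64(127.88590294754755))
276 180
origin 156 80
```

View pics/w1.png

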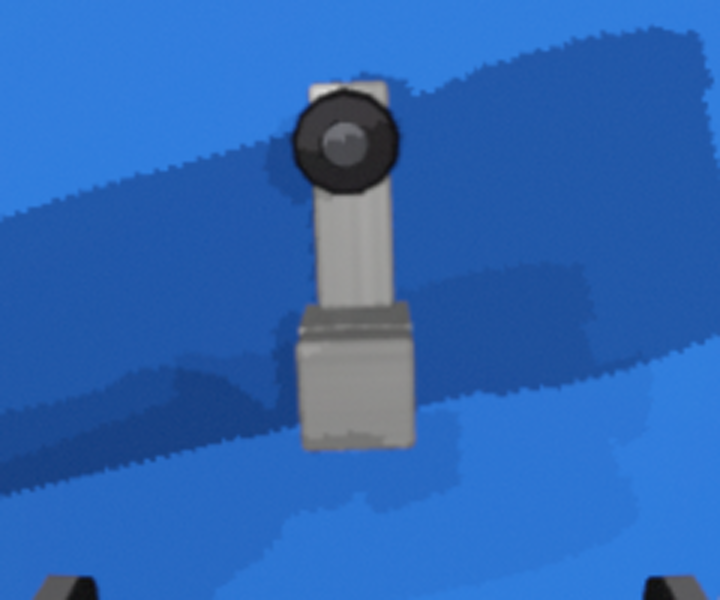

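Wrist crop: hub top corners at about (298,343), (411,337), (415,446), (303,450), grip top at (345,143).

Run:
```python
from h import *
f=ld("w1");o=get_obs()
P=np.array([fplane(f,156+u/3,80+v/3,.061) for u,v in((298,343),(411,337),(415,446),(303,450))])
print(P.round(4),P.mean(0))
g=fplane(f,156+345/3,80+143/3,.075);h=P.mean(0);print("grip",g,"dist",np.hypot(*(g-h)[:2]),"yaw",np.degrees(np.arctan2(*(g-h)[1::-1])))
for i,j in((3,0),(2,1)):d=P[i]-P[j];print(np.linalg.norm(d),np.degrees(np.arctan2(-d[1],-d[0])))
for i,j in((0,1),(3,2)):d=P[j]-P[i];print(np.linalg.norm(d),np.degrees(np.arctan2(d[1],d[0])))
M=Ro.from_rotvec(o["orientation"]).as_matrix();print(M.round(3),np.degrees(np.arctan2(M[1,0],M[0,0])))
```

```text
[[ 0.4658 -0.3471  0.061 ]
 [ 0.4736 -0.3745  0.061 ]
 [ 0.4455 -0.3823  0.061 ]
 [ 0.438  -0.3541  0.061 ]] [ 0.45572115 -0.36449042  0.061     ]
grip [ 0.51795137 -0.34808407  0.075     ] dist 0.06435658059166956 yaw 14.769367919468976
0.028750151414181697 14.065575719898376
0.029190158604821027 15.515472043704937
0.028436022606663378 -74.15661081002433
0.029164422127425604 -75.04732354563579
[[ 0.222 -0.975  0.012]
 [-0.975 -0.222  0.001]
 [ 0.001 -0.012 -1.   ]] -77.1572917242648
```

Request:
{"api": "send_rows", "payload": {"motion": [{"dp":[0.003,0.0053,-0.04],"rot":[0,0.012,0.037],"grip":0.07},{"dp":[0,0,-0.035],"rot":[0,0,0],"grip":0.06},{"dp":[0,0,-0.02],"rot":[0,0,0],"grip":0.06},{"dp":[0,0,0],"rot":[0,0,0],"grip":0.06}]}}

```text
clock: 3.08
tcp_pos: [0.4621, -0.3619, 0.0647]
orientation: [-2.495, 1.901, -0.01]
contact_force: [0.2, 0.1, -0.1]
grip_width: 0.06
```

Request:
{"api": "send_rows", "payload": {"motion": [{"dp":[-0.0064,-0.0029,0],"rot":[0,0,0],"grip":0.06},{"dp":[0,0,0],"rot":[0,0,0],"grip":0.06}]}}

```text
clock: 3.32
tcp_pos: [0.4566, -0.3658, 0.0674]
orientation: [-2.495, 1.9, -0.016]
contact_force: [-0.4, -0.5, -0.3]
grip_width: 0.0601
```

Request:
{"api": "send_rows", "payload": {"motion": [{"dp":[-0.001,0.001,-0.025],"rot":[0,0,0],"grip":0.06},{"dp":[0,0,-0.015],"rot":[0,0,0],"grip":0.06},{"dp":[0,0,0],"rot":[0,0,0],"grip":0.06}]}}

```text
clock: 3.7
tcp_pos: [0.4573, -0.3663, 0.0292]
orientation: [-2.494, 1.9, -0.024]
contact_force: [0.4, -0.2, -0.3]
grip_width: 0.06
```

Run:
```python
from h import *
o=get_obs();M=Ro.from_rotvec(o["orientation"]).as_matrix();print(o["tcp_pos"],M.round(3),np.degrees(np.arctan2(M[1,0],M[0,0])))
```

```text
[ 0.45728058 -0.36633865  0.02923237] [[ 0.265 -0.964  0.016]
 [-0.964 -0.266 -0.004]
 [ 0.008 -0.015 -1.   ]] -74.60391998958231
```

Request:
{"api": "send_rows", "payload": {"motion": [{"dp":[-0.0015,0.0015,-0.001],"rot":[0.004,0.016,0],"grip":0.06},{"dp":[0,0,0],"rot":[0,0,0],"grip":0.02},{"dp":[0,0,0],"rot":[0,0,0],"grip":0.02},{"dp":[0,0,0],"rot":[0,0,0],"grip":0.02},{"dp":[0,0,0],"rot":[0,0,0],"grip":0.02}], "grip_force": 70}}

```text
clock: 4.32
tcp_pos: [0.4565, -0.3657, 0.03]
orientation: [2.498, -1.903, 0.003]
contact_force: [-0.1, -0.9, -3.5]
grip_width: 0.0289
```

```bash
cat >> h.py <<'E'
def st():
    o=get_obs();M=Ro.from_rotvec(o["orientation"]).as_matrix();print(o["clock"].round(2),o["tcp_pos"].round(4),M.round(3).tolist(),"F",o["contact_force"].round(1),"M",o["moment"].round(2),"g",o["grip_width"].round(4),"q",o["joints"].round(2));return o,M
E
python3 -c "
from h import *
st()"
```

```text
Traceback (most recent call last):
  File "h.py", line 26, in st
    o=get_obs();M=Ro.from_rotvec(o["orientation"]).as_matrix();print(o["clock"].round(2),o["tcp_pos"].round(4),M.round(3).tolist(),"F",o["contact_force"].round(1),"M",o["moment"].round(2),"g",o["grip_width"].round(4),"q",o["joints"].round(2));return o,M
                                                                     ^^^^^^^^^^^^^^^^
AttributeError: 'float' object has no attribute 'round'
```

```bash
sed -i 's/o\["clock"\].round(2)/round(float(o["clock"]),2)/;s/o\["grip_width"\].round(4)/round(float(o["grip_width"]),4)/' h.py
cat >> h.py <<'E'
def want(yaw=-2.4,ph=0.):  # tool rotation with axis = shaft, hub x turned ph deg about the shaft from uphill
    y=np.radians(yaw);W=Ro.from_euler("zy",[y,-np.radians(25)]).as_matrix()@Ro.from_euler("z",np.radians(ph)).as_matrix()
    return np.column_stack([-W[:,1],-W[:,0],-W[:,2]]),W
E
python3 - <<'E'
from h import *
o,M=st();R,W=want();print(R.round(3),W[:,2])
S=np.array([.658,-.0065,.125])+.027*W[:,2];T=S-R@np.array([.05,-.04,.08]);print("tcp",T,"d",T-o["tcp_pos"],"rv",Ro.from_matrix(R@M.T).as_rotvec())
E
```

```text
4.33 [ 0.4565 -0.3657  0.03  ] [[0.265, -0.964, 0.001], [-0.964, -0.265, -0.002], [0.002, -0.001, -1.0]] F [-0.1 -0.9 -3.5] M [-0.09 -0.05 -0.02] g 0.0289 q [ 0.07  0.71  0.68  1.95 -0.67  0.72 -0.14]
[[-0.038 -0.906  0.423]
 [-0.999  0.042 -0.   ]
 [-0.018 -0.422 -0.906]] [-0.42261826  0.          0.90630779]
tcp [0.57845695 0.04513117 0.2059699 ] d [0.12193858 0.41078639 0.17601765] rv [ 0.06944234 -0.43204131 -0.30526395]
```

```bash
sed -i 's/"zy"/"ZY"/' h.py
python3 - <<'E'
from h import *
o=get_obs();M=Ro.from_rotvec(o["orientation"]).as_matrix();R,W=want();print(R.round(3),W[:,2])
S=np.array([.658,-.0065,.125])+.027*W[:,2];T=S-R@np.array([.05,-.04,.08]);print("tcp",T,"d",T-o["tcp_pos"],"rv",Ro.from_matrix(R@M.T).as_rotvec())
E
```

```text
[[-0.042 -0.906  0.422]
 [-0.999  0.038 -0.018]
 [-0.    -0.423 -0.906]] [-0.42224755  0.01769742  0.90630779]
tcp [0.57869278 0.04686785 0.2050702 ] d [0.12217441 0.41252308 0.17511795] rv [ 0.05125965 -0.43449797 -0.30527038]
```

Request:
{"api": "send_rows", "payload": {"motion": [{"dp":[0,0,0.03],"rot":[0,0,0],"grip":0.02},{"dp":[0,0,0.05],"rot":[0,0,0],"grip":0.02},{"dp":[0.005,0.02,0.05],"rot":[0.005,-0.04,-0.03],"grip":0.02},{"dp":[0.01,0.04,0.03],"rot":[0.006,-0.05,-0.035],"grip":0.02},{"dp":[0.015,0.05,0.01],"rot":[0.006,-0.05,-0.035],"grip":0.02},{"dp":[0.015,0.05,0.0],"rot":[0.006,-0.05,-0.035],"grip":0.02},{"dp":[0.015,0.05,0],"rot":[0.006,-0.05,-0.035],"grip":0.02},{"dp":[0.015,0.05,0],"rot":[0.006,-0.05,-0.035],"grip":0.02},{"dp":[0.015,0.05,0],"rot":[0.006,-0.05,-0.035],"grip":0.02},{"dp":[0.015,0.05,0],"rot":[0.006,-0.05,-0.035],"grip":0.02},{"dp":[0.01,0.04,0],"rot":[0.005,-0.03,-0.02],"grip":0.02},{"dp":[0,0,0],"rot":[0,0,0],"grip":0.02}]}}

```text
clock: 5.82
tcp_pos: [0.5659, 0.0494, 0.2014]
orientation: [-1.94, 2.024, -0.422]
contact_force: [0.1, 0.1, -3.3]
grip_width: 0.0294
```

Run:
```python
from h import *
o,M=st();R,W=want()
S=np.array([.658,-.0065,.125])+.027*W[:,2];T=S-R@np.array([.05,-.04,.08]);print("tcp",T,"d",T-o["tcp_pos"],"rv",Ro.from_matrix(R@M.T).as_rotvec())
f=wshot("w2",1.4);print(fproj(f,S),fproj(f,S-.027*W[:,2]))
```

```text
5.83 [0.5659 0.0494 0.2014] [[-0.039, -0.909, 0.414], [-0.999, 0.042, -0.001], [-0.016, -0.414, -0.91]] F [ 0.1  0.1 -3.3] M [ 0.02  0.86 -0.01] g 0.0294 q [-1.2   0.26  1.1   2.21 -0.44  0.41 -1.4 ]
tcp [0.57869278 0.04686785 0.2050702 ] d [ 0.01279809 -0.00252452  0.00369953] rv [-0.01681174 -0.00865373 -0.00321828]
(np.float64(357.3427078199828), np.float64(147.3510745652918)) (np.float64(349.90163293740676), np.float64(142.88288601687458))
```

View pics/w2.png

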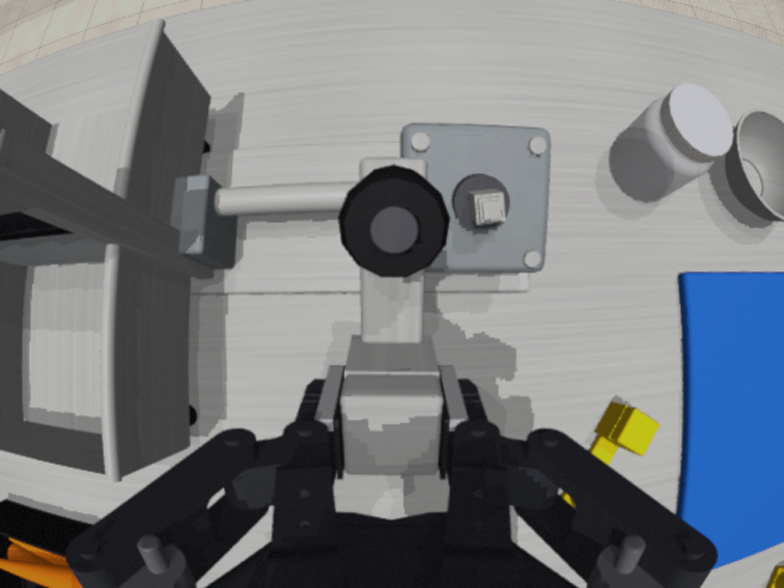

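Wrist view: crank held, shaft seen clear at about (490,208) on the grey face with three bolts. I zoom in on it for axis and flats.

Run:
```python
from h import *
f=ld("w2");cv2.imwrite("pics/w2c.png",cv2.resize(f["img"][80:200,280:400,::-1],(600,600),interpolation=cv2.INTER_CUBIC))
```

```text
(no output)
```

View pics/w2c.png

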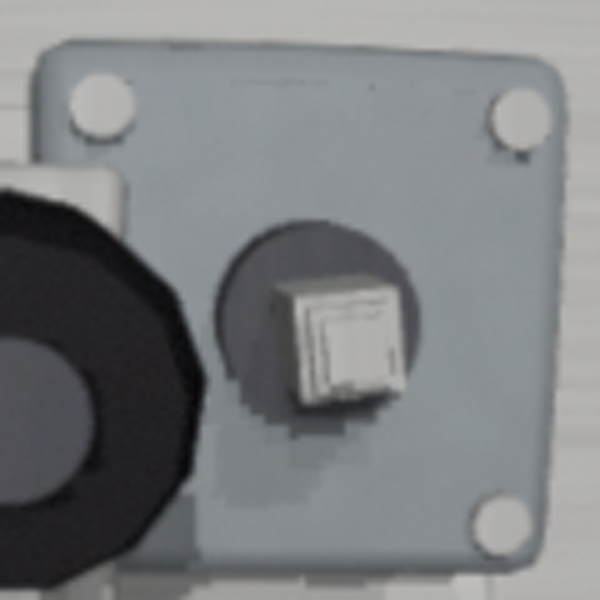

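Run:
```python
from h import *
f=ld("w2");R,W=want();a=W[:,2]
def onp(u,v,P0):
    c,d=fray(f,280+u/5-.4,80+v/5-.4);return c+d*((P0-c)@a)/(d@a)
S0=np.array([.658,-.0065,.125])
for it in range(1):
  col=onp(319,321,S0);sh=[onp(*p,S0+.022*a) for p in((292,295),(402,285),(408,390),(300,405))]
  ti=[onp(*p,S0+.027*a) for p in((325,319),(388,314),(392,378),(332,384))]
  L=lambda X:(W.T@(X-S0)*1000).round(1)
  print("collar",L(col),"shoulder mean",L(np.mean(sh,0)),"tip",L(np.mean(ti,0)))
  for q in(sh,ti):
    q=np.array([L(x) for x in q]);print(q.tolist());d=np.diff(np.vstack([q,q[:1]]),axis=0)[:,:2];print(np.hypot(*d.T).round(1),(np.degrees(np.arctan2(d[:,1],d[:,0]))%90).round(1))
b=[onp(*p,S0-.010*a) for p in((102,106),(519,119),(502,526))];print("bolts",[L(x) for x in b],"mid",L((b[0]+b[2])/2))
print(np.degrees(np.arctan2((b[0]-b[1])[0],-(b[0]-b[1])[1])), (b[0]-b[1]))
```

```text
collar [-0.9  5.2 -0. ] shoulder mean [-1.5  4.4 22. ] tip [-1.5  4.2 27. ]
[[5.3, 13.2, 22.0], [7.2, -2.8, 22.0], [-8.0, -4.3, 22.0], [-10.6, 11.5, 22.0]]
[16.1 15.3 16.  16. ] [6.8 5.6 9.3 6.1]
[[2.5, 9.2, 27.0], [3.5, 0.2, 27.0], [-5.6, -0.7, 27.0], [-6.6, 7.9, 27.0]]
[9.1 9.1 8.7 9.2] [6.3 5.6 6.6 8.1]
bolts [array([ 32. ,  38.7, -10. ]), array([ 32.6, -29.2, -10. ]), array([-35.9, -30. , -10. ])] mid [ -1.9   4.4 -10. ]
178.00234150104507 [ 0.00236815  0.06789447 -0.00022245]
```

Request:
{"api": "send_rows", "payload": {"motion": [{"dp":[0,0,0],"rot":[0,0,0],"grip":0.02},{"dp":[0,0,0],"rot":[0,0,0],"grip":0.02}]}}

```text
clock: 6.12
tcp_pos: [0.5647, 0.0446, 0.2011]
orientation: [-1.935, 2.032, -0.421]
contact_force: [0.7, -0.6, -3.0]
grip_width: 0.029
```

Run:
```python
from h import *
o,M=st();f=ld("w2");g=imaging.grab_frame("wrist");np.savez("w3.npz",**g)
T=f["img"][122:164,334:366]
_,s,_,p=cv2.minMaxLoc(cv2.matchTemplate(g["img"],T,cv2.TM_CCOEFF_NORMED));print("shift",p[0]-334,p[1]-122,s)
X=np.array([.654,-.002,.15]);print(np.subtract(fproj(g,X),fproj(f,X)), o["qvel"].round(3))
```

```text
6.12 [0.5647 0.0446 0.2011] [[-0.045, -0.91, 0.413], [-0.999, 0.048, -0.003], [-0.017, -0.412, -0.911]] F [ 0.7 -0.6 -3. ] M [-0.02  0.8  -0.01] g 0.029 q [-1.19  0.26  1.11  2.22 -0.44  0.41 -1.4 ]
shift -7 -2 0.9773274064064026
[-7.61778903 -2.30844487] [ 0.014 -0.006  0.008  0.005  0.004  0.001  0.005]
```

Request:
{"api": "send_rows", "payload": {"motion": [{"dp":[0.004,-0.02,0.002],"rot":[-0.02,-0.002,0.03],"grip":0.02},{"dp":[0.003,-0.03,0.001],"rot":[-0.02,-0.002,0.03],"grip":0.02},{"dp":[0.003,-0.03,0.001],"rot":[-0.02,-0.002,0.03],"grip":0.02},{"dp":[0.003,-0.02,0],"rot":[0,0,0.01],"grip":0.02},{"dp":[0,0,0],"rot":[0,0,0],"grip":0.02},{"dp":[0,0,0],"rot":[0,0,0],"grip":0.02}]}}

```text
clock: 6.92
tcp_pos: [0.5769, -0.0642, 0.2057]
orientation: [-2.053, 1.936, -0.472]
contact_force: [0.2, 0.4, -3.5]
grip_width: 0.0295
```

Run:
```python
from h import *
o,M=st();R,W=want(-2.2,6.3);print("rv",Ro.from_matrix(R@M.T).as_rotvec())
f=imaging.grab_frame("wrist");np.savez("w4.npz",**f)
u,v=map(int,fproj(f,np.array([.647,-.004,.149])));print(u-60,v-60)
# left: shaft crop; right: hub crop
a=cv2.resize(f["img"][v-60:v+60,u-60:u+60,::-1],(600,600),interpolation=cv2.INTER_CUBIC)
b=f["img"][:,180:380,::-1];b=cv2.resize(b,(200,420));b=np.vstack([b,np.zeros((180,200,3),np.uint8)])
cv2.imwrite("pics/w4.png",np.hstack([a,b]))
```

```text
6.92 [ 0.5769 -0.0642  0.2057] [[0.049, -0.906, 0.42], [-0.998, -0.063, -0.02], [0.045, -0.418, -0.907]] F [ 0.2  0.4 -3.5] M [0.06 0.74 0.07] g 0.0295 q [-0.82  0.23  0.93  2.19 -0.49  0.42 -1.04]
rv [-0.00142605 -0.00267318  0.01286774]
137 102
```

View pics/w4.png

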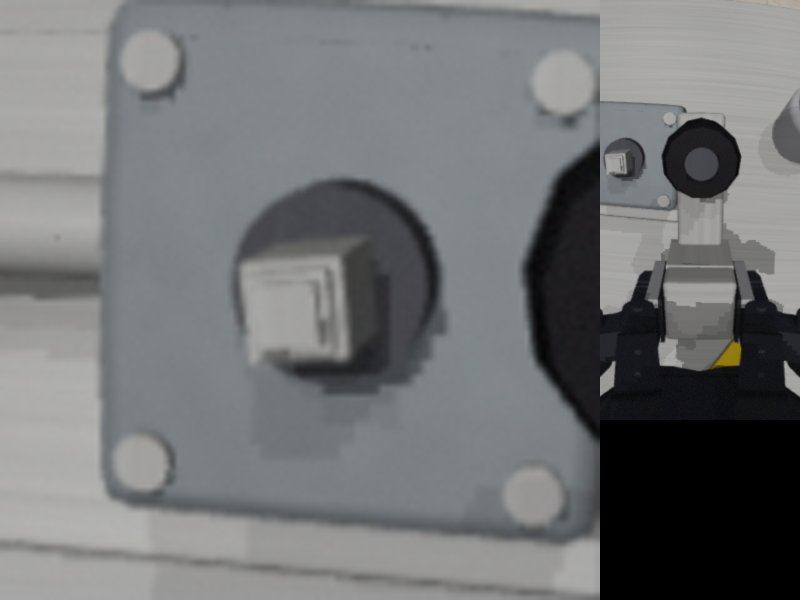

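Wrist view from the other side: shaft tip at about (287,312) in the crop, collar centre (336,281), bolts (151,61), (562,82), (141,462), (533,495).

Run:
```python
from h import *
f=ld("w4");R,W=want();a=W[:,2]
def onp(u,v,P0):
    c,d=fray(f,137+u/5-.4,102+v/5-.4);return c+d*((P0-c)@a)/(d@a)
S0=np.array([.658,-.0065,.125])
col=onp(336,281,S0);sh=[onp(*p,S0+.022*a) for p in((242,268),(342,255),(350,358),(252,365))]
ti=[onp(*p,S0+.027*a) for p in((255,283),(315,277),(322,340),(260,345))]
L=lambda X:(W.T@(X-S0)*1000).round(1)
print("collar",L(col),"shoulder mean",L(np.mean(sh,0)),"tip",L(np.mean(ti,0)))
for q in(sh,ti):
    q=np.array([L(x) for x in q]);print(q.tolist());d=np.diff(np.vstack([q,q[:1]]),axis=0)[:,:2];print(np.hypot(*d.T).round(1),(np.degrees(np.arctan2(d[:,1],d[:,0]))%90).round(1))
b=[onp(*p,S0-.010*a) for p in((151,61),(562,82),(533,495),(141,462))];print("bolts",[L(x) for x in b],"mid",L(np.mean(b,0)))
# hub in hand: hub top corner pixels (full-res cols 180+) projected expectations
o,M=st()
for dx in(-.015,.015):
  for dy in(-.015,.015): print(dx,dy,np.round(fproj(f,o["tcp_pos"]+M@np.array([dx,dy,-.031])),1))
u0=225;cv2.imwrite("pics/hub.png",cv2.resize(f["img"][225:345,225:335,::-1],(550,600),interpolation=cv2.INTER_CUBIC))
```

```text
collar [-0.6  3.3 -0. ] shoulder mean [-1.7  4.2 22. ] tip [-0.7  4.2 27. ]
[[4.1, 12.6, 22.0], [7.0, -2.2, 22.0], [-7.9, -4.1, 22.0], [-10.1, 10.6, 22.0]]
[15.1 15.  14.9 14.3] [11.1  7.3  8.5  8. ]
[[3.0, 9.2, 27.0], [4.4, 0.5, 27.0], [-4.5, -1.0, 27.0], [-5.9, 8.1, 27.0]]
[8.8 9.  9.2 9. ] [9.1 9.6 8.7 7. ]
bolts [array([ 32.1,  39.2, -10. ]), array([ 32.6, -28.8, -10. ]), array([-35.5, -29.5, -10. ]), array([-36.1,  39. , -10. ])] mid [ -1.7   5.  -10. ]
6.97 [ 0.5769 -0.0641  0.2057] [[0.049, -0.906, 0.42], [-0.998, -0.063, -0.02], [0.045, -0.418, -0.907]] F [-0.4  0.1 -2.8] M [ 0.04  0.75 -0.06] g 0.0293 q [-0.82  0.23  0.93  2.19 -0.49  0.42 -1.04]
-0.015 -0.015 [244.9 280.3]
-0.015 0.015 [248.5 338.1]
0.015 -0.015 [320.8 280.2]
0.015 0.015 [316.6 337.9]
```

View pics/hub.png

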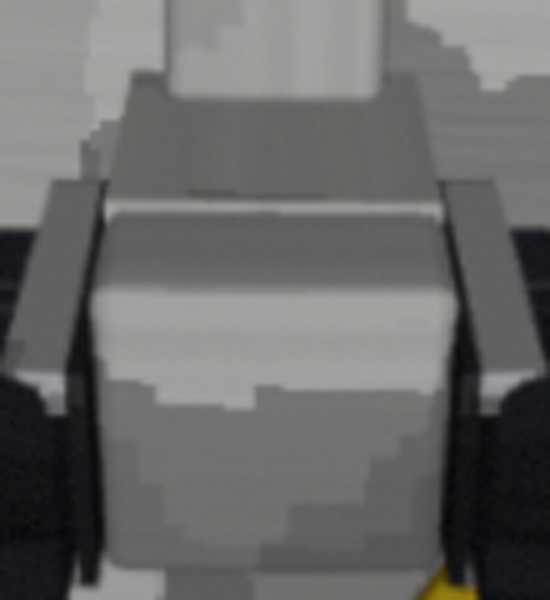

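Both wrist views agree (shaft about 4 mm to the left of the first estimate, phase about 7.5°). The hub itself appears about 1 mm off in the same camera, so I use the relative offset. I now compute the pre-insertion pose.

```bash
cat >> h.py <<'E'
S0=np.array([.658,-.0065,.125])
W0=want(-2.4,0)[1]
SEAT=S0+W0@np.array([-.001,.0027,0])
def go(h,ph=7.5):
    o,M=st();R,W=want(-2.4,ph);T=SEAT+h*W[:,2]-R@np.array([0,.0005,.015]);d=T-o["tcp_pos"]
    print("d",d.round(4),"rv",Ro.from_matrix(R@M.T).as_rotvec().round(4),"local err",(W0.T@-d).round(4),"a",W[:,2].round(3))
E
python3 -c "
from h import *
go(.05)"
```

```text
6.97 [ 0.5769 -0.0641  0.2057] [[0.049, -0.906, 0.42], [-0.998, -0.063, -0.02], [0.045, -0.418, -0.907]] F [-0.4  0.1 -2.8] M [ 0.04  0.75 -0.06] g 0.0293 q [-0.82  0.23  0.93  2.19 -0.49  0.42 -1.04]
d [ 0.0533  0.0615 -0.022 ] rv [-0.01   -0.0021  0.0281] local err [-0.0366 -0.0637  0.0414] a [-0.422  0.018  0.906]
```

Request:
{"api": "send_rows", "payload": {"motion": [{"dp":[0.015,0.025,0],"rot":[-0.005,-0.001,0.014],"grip":0.02},{"dp":[0.02,0.025,-0.008],"rot":[-0.005,-0.001,0.014],"grip":0.02},{"dp":[0.014,0.011,-0.012],"rot":[0,0,0],"grip":0.02},{"dp":[0,0,0],"rot":[0,0,0],"grip":0.02},{"dp":[0,0,0],"rot":[0,0,0],"grip":0.02}]}}

```text
clock: 7.6
tcp_pos: [0.6281, 0.0076, 0.1846]
orientation: [-2.092, 1.892, -0.475]
contact_force: [-0.6, -0.1, -2.7]
grip_width: 0.0289
```

```bash
python3 -c "
from h import *
go(.033)"
```

```text
7.6 [0.6281 0.0076 0.1846] [[0.088, -0.903, 0.422], [-0.995, -0.103, -0.013], [0.055, -0.418, -0.907]] F [-0.6 -0.1 -2.7] M [0.01 0.78 0.02] g 0.0289 q [-0.83  0.36  0.83  2.1  -0.57  0.4  -1.07]
d [ 0.0093 -0.0105 -0.0163] rv [-0.0001 -0.0009 -0.0113] local err [-0.002   0.0101  0.0189] a [-0.422  0.018  0.906]
```

Request:
{"api": "send_rows", "payload": {"motion": [{"dp":[0.005,-0.0095,-0.005],"rot":[0,0,-0.01],"grip":0.02},{"dp":[0,0,0],"rot":[0,0,0],"grip":0.02},{"dp":[0.003,0,-0.006],"rot":[0,0,0],"grip":0.02},{"dp":[0,0,0],"rot":[0,0,0],"grip":0.02}]}}

```text
clock: 8.1
tcp_pos: [0.6352, -0.0018, 0.1744]
orientation: [-2.082, 1.903, -0.477]
contact_force: [-0.2, -0.2, -2.3]
grip_width: 0.0288
```

Run:
```python
from h import *
go(.033)
f=imaging.grab_frame("side");cv2.imwrite("pics/s2.png",cv2.resize(f["img"][150:270,280:420,::-1],(700,600),interpolation=cv2.INTER_CUBIC))
```

```text
8.1 [ 0.6352 -0.0018  0.1744] [[0.078, -0.903, 0.422], [-0.996, -0.093, -0.016], [0.054, -0.419, -0.906]] F [-0.2 -0.2 -2.3] M [0.04 0.76 0.03] g 0.0288 q [-0.77  0.38  0.79  2.1  -0.61  0.39 -1.03]
d [ 0.0022 -0.001  -0.0061] rv [-0.0013 -0.0004 -0.001 ] local err [0.0005 0.0009 0.0065] a [-0.422  0.018  0.906]
```

View pics/s2.png

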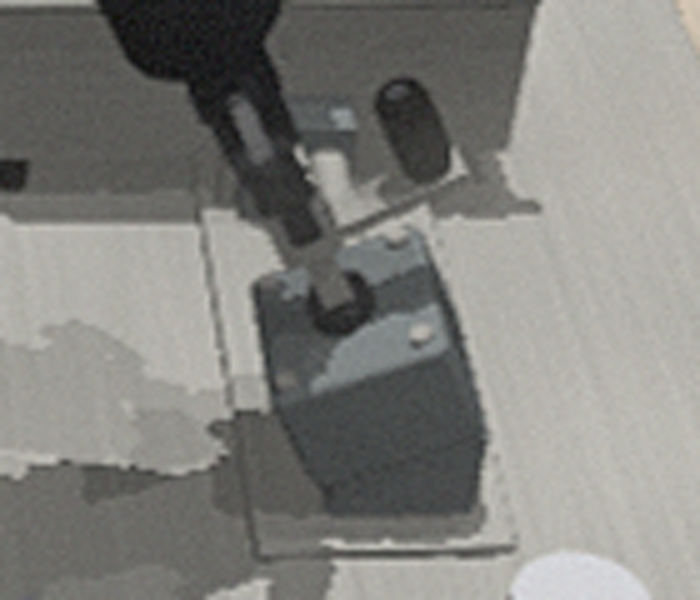

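Side crop: the hub bottom at about (325,260) stands in line above the shaft and its collar (340,300). I descend along the axis.

Request:
{"api": "send_rows", "payload": {"motion": [{"dp":[0.002,-0.001,-0.006],"rot":[0,0,0],"grip":0.02},{"dp":[0,0,0],"rot":[0,0,0],"grip":0.02},{"dp":[0.0025,0,-0.0054],"rot":[0,0,0],"grip":0.02},{"dp":[0.0013,0,-0.0027],"rot":[0,0,0],"grip":0.02},{"dp":[0.0013,0,-0.0027],"rot":[0,0,0],"grip":0.02},{"dp":[0,0,0],"rot":[0,0,0],"grip":0.02}]}}

```text
clock: 8.9
tcp_pos: [0.6429, -0.0028, 0.1566]
orientation: [-2.082, 1.903, -0.477]
contact_force: [-0.9, 0.2, -3.6]
grip_width: 0.0291
```

```bash
python3 -c "
from h import *
go(0)"
```

```text
8.9 [ 0.6429 -0.0028  0.1566] [[0.078, -0.903, 0.422], [-0.996, -0.093, -0.016], [0.054, -0.419, -0.906]] F [-0.9  0.2 -3.6] M [ 0.06  0.8  -0.04] g 0.0291 q [-0.7   0.41  0.72  2.09 -0.66  0.36 -0.99]
d [ 0.0084 -0.0007 -0.0182] rv [-0.0013 -0.0002 -0.0012] local err [0.     0.0003 0.0201] a [-0.422  0.018  0.906]
```

Request:
{"api": "send_rows", "payload": {"motion": [{"dp":[0.0017,0,-0.0036],"rot":[0,0,0],"grip":0.02},{"dp":[0.0017,0,-0.0036],"rot":[0,0,0],"grip":0.02},{"dp":[0.0017,0,-0.0036],"rot":[0,0,0],"grip":0.02},{"dp":[0.0013,0,-0.0027],"rot":[0,0,0],"grip":0.02},{"dp":[0,0,0],"rot":[0,0,0],"grip":0.02}]}}

```text
clock: 9.52
tcp_pos: [0.6498, -0.0027, 0.1421]
orientation: [-2.083, 1.903, -0.477]
contact_force: [-0.0, -0.5, -3.1]
grip_width: 0.0291
```

```bash
python3 -c "
from h import *
go(0)"
```

```text
9.53 [ 0.6498 -0.0027  0.1421] [[0.078, -0.903, 0.422], [-0.996, -0.093, -0.016], [0.054, -0.419, -0.906]] F [-0.  -0.5 -3.1] M [0.02 0.84 0.  ] g 0.0291 q [-0.66  0.44  0.67  2.08 -0.69  0.33 -0.96]
d [ 0.0015 -0.0007 -0.0037] rv [-0.0013 -0.0002 -0.0013] local err [0.0002 0.0007 0.004 ] a [-0.422  0.018  0.906]
```

Request:
{"api": "send_rows", "payload": {"motion": [{"dp":[0.0013,0,-0.0027],"rot":[0,0,0],"grip":0.02},{"dp":[0.0008,0,-0.0018],"rot":[0,0,0],"grip":0.02},{"dp":[0.0008,0,-0.0018],"rot":[0,0,0],"grip":0.02},{"dp":[0.0008,0,-0.0018],"rot":[0,0,0],"grip":0.02}]}}

```text
clock: 10.02
tcp_pos: [0.6517, -0.0028, 0.1385]
orientation: [-2.077, 1.902, -0.468]
contact_force: [-24.1, 2.4, 30.6]
grip_width: 0.0289
```

```bash
python3 -c "
from h import *
go(0)"
```

```text
10.03 [ 0.6517 -0.0028  0.1385] [[0.078, -0.903, 0.422], [-0.996, -0.09, -0.008], [0.045, -0.42, -0.907]] F [-24.1   2.4  30.6] M [0.11 2.46 0.21] g 0.0289 q [-0.63  0.44  0.64  2.08 -0.71  0.33 -0.94]
d [-0.0004 -0.0006 -0.0001] rv [-0.0101 -0.0004 -0.0011] local err [ 0.0004  0.0006 -0.    ] a [-0.422  0.018  0.906]
```

Seated: at the expected depth to under 1 mm, with about 39 N axial pressing force. I open the fingers and back off along the axis.

Request:
{"api": "send_rows", "payload": {"motion": [{"dp":[-0.0004,0,0.001],"rot":[0,0,0],"grip":0.055},{"dp":[0,0,0],"rot":[0,0,0],"grip":0.055},{"dp":[0,0,0],"rot":[0,0,0],"grip":0.055},{"dp":[-0.008,0,0.018],"rot":[0,0,0],"grip":0.055},{"dp":[-0.008,0,0.018],"rot":[0,0,0],"grip":0.055},{"dp":[-0.008,0,0.018],"rot":[0,0,0],"grip":0.055},{"dp":[0,0,0],"rot":[0,0,0],"grip":0.055}]}}

```text
clock: 10.9
tcp_pos: [0.6295, -0.0032, 0.1964]
orientation: [-2.074, 1.9, -0.474]
contact_force: [-0.3, -1.2, -0.3]
grip_width: 0.0548
```

```bash
cat >> h.py <<'E'
def gg(h,phi,ptool,r=.065):
    o,M=st();R,_=want(-2.4,ptool);W=want(-2.4,phi)[1];T=SEAT+W@np.array([r,0,h]);d=T-o["tcp_pos"]
    print("d",d.round(4),"rv",Ro.from_matrix(R@M.T).as_rotvec().round(4),"d local",(W0.T@d).round(4))
E
python3 - <<'E'
from h import *
gg(.07,7.5,7.5)
f=wshot("w5",1.4)
E
```

```text
10.9 [ 0.6295 -0.0032  0.1964] [[0.077, -0.901, 0.427], [-0.996, -0.089, -0.009], [0.047, -0.424, -0.904]] F [-0.3 -1.2 -0.3] M [-0.02  0.46 -0.06] g 0.0548 q [-0.82  0.34  0.85  2.1  -0.56  0.42 -1.07]
d [0.0568 0.0067 0.0189] rv [-0.009   0.0047 -0.0005] d local [ 0.0592  0.0091 -0.0068]
```

View pics/w5.png

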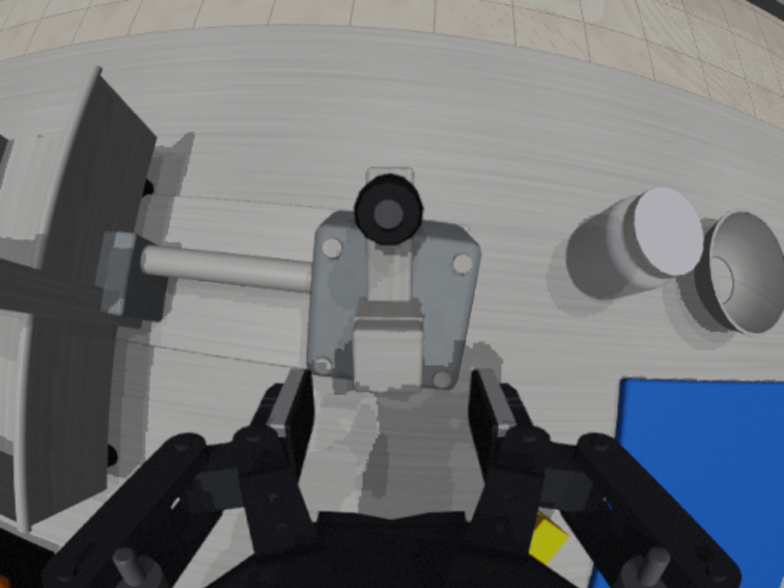

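Wrist view: crank sits on the shaft with hub at (388,350), grip at (388,210) up the slope; fingers are clear of it. I move over the grip.

Request:
{"api": "send_rows", "payload": {"motion": [{"dp":[0.016,0.002,0.01],"rot":[-0.004,0.002,0],"grip":0.05},{"dp":[0.02,0.002,0.01],"rot":[-0.004,0.002,0],"grip":0.05},{"dp":[0.014,0.0015,0],"rot":[0,0,0],"grip":0.05},{"dp":[0,0,0],"rot":[0,0,0],"grip":0.05},{"dp":[0,0,0],"rot":[0,0,0],"grip":0.05}]}}

```text
clock: 11.58
tcp_pos: [0.6791, 0.0031, 0.2105]
orientation: [-2.088, 1.907, -0.473]
contact_force: [0.0, -0.2, 0.4]
grip_width: 0.0497
```

Run:
```python
from h import *
gg(.022,7.5,7.5)
```

```text
11.57 [0.6791 0.0031 0.2105] [[0.079, -0.906, 0.416], [-0.995, -0.094, -0.018], [0.055, -0.413, -0.909]] F [ 0.  -0.2  0.4] M [-0.06  0.43 -0.01] g 0.0497 q [-0.78  0.42  0.84  1.96 -0.57  0.51 -1.09]
d [ 0.0275 -0.0005 -0.0388] rv [ 0.0006 -0.0069 -0.0015] d local [ 0.0085  0.0007 -0.0468]
```

Request:
{"api": "send_rows", "payload": {"motion": [{"dp":[0.008,-0.0005,0.0036],"rot":[0,-0.004,0],"grip":0.05},{"dp":[0,0,0],"rot":[0,0,0],"grip":0.05},{"dp":[0.0065,0,-0.014],"rot":[0,0,0],"grip":0.05},{"dp":[0.0065,0,-0.014],"rot":[0,0,0],"grip":0.05},{"dp":[0.0045,0,-0.01],"rot":[0,0,0],"grip":0.05},{"dp":[0,0,0],"rot":[0,0,0],"grip":0.05}]}}

```text
clock: 12.32
tcp_pos: [0.7045, 0.0025, 0.1718]
orientation: [-2.087, 1.906, -0.473]
contact_force: [0.1, -1.0, 0.4]
grip_width: 0.05
```

Run:
```python
from h import *
gg(.022,7.5,7.5)
```

```text
12.32 [0.7045 0.0025 0.1718] [[0.078, -0.905, 0.417], [-0.995, -0.094, -0.017], [0.055, -0.414, -0.909]] F [ 0.1 -1.   0.4] M [-0.04  0.46  0.03] g 0.05 q [-0.68  0.5   0.73  1.93 -0.66  0.46 -1.02]
d [ 0.0021  0.0002 -0.    ] rv [-0.     -0.0056 -0.0012] d local [ 0.0019  0.0003 -0.0009]
```

Request:
{"api": "send_rows", "payload": {"motion": [{"dp":[0.0015,0,0],"rot":[0,-0.005,0],"grip":0.01},{"dp":[0,0,0],"rot":[0,0,0],"grip":0.01},{"dp":[0,0,0],"rot":[0,0,0],"grip":0.01},{"dp":[0,0,0],"rot":[0,0,0],"grip":0.01}], "grip_force": 50}}

```text
clock: 12.82
tcp_pos: [0.7059, 0.0024, 0.1721]
orientation: [-2.083, 1.904, -0.478]
contact_force: [-0.3, 0.2, -1.4]
grip_width: 0.0248
```

```bash
cat >> h.py <<'E'
def arc(n=20,step=18.,ptool=7.5,h=.022,lead=0.):
    """where the grip is round the shaft now; rows of dp (mm) along the circle"""
    o,M=st();l=W0.T@(o["tcp_pos"]-SEAT);p=np.degrees(np.arctan2(l[1],l[0]));print("phi",p.round(1),"r",np.hypot(l[0],l[1]).round(4),"h",l[2].round(4))
    R,_=want(-2.4,ptool);print("rv",Ro.from_matrix(R@M.T).as_rotvec().round(4))
    P=[W0@np.array([.065*np.cos(np.radians(p-step*i)),.065*np.sin(np.radians(p-step*i)),h])+SEAT for i in range(n+1)]
    P[0]=o["tcp_pos"];print(np.round(np.diff(P,axis=0),3).tolist())
E
python3 -c "
from h import *
arc(6,10)"
```

```text
12.82 [0.7059 0.0024 0.1721] [[0.078, -0.903, 0.422], [-0.995, -0.094, -0.017], [0.055, -0.419, -0.906]] F [-0.3  0.2 -1.4] M [0.09 0.42 0.03] g 0.0248 q [-0.68  0.5   0.73  1.94 -0.66  0.46 -1.02]
phi 7.3 r 0.0645 h 0.0226
rv [-0.0002 -0.0002 -0.001 ]
[[0.001, -0.011, -0.0], [-0.002, -0.011, -0.001], [-0.004, -0.011, -0.001], [-0.005, -0.01, -0.002], [-0.007, -0.009, -0.003], [-0.008, -0.007, -0.004]]
```

Request:
{"api": "send_rows", "payload": {"motion": [{"dp":[0.001,-0.011,0],"rot":[0,0,0],"grip":0.01},{"dp":[-0.002,-0.011,-0.001],"rot":[0,0,0],"grip":0.01},{"dp":[-0.004,-0.011,-0.001],"rot":[0,0,0],"grip":0.01},{"dp":[-0.005,-0.01,-0.002],"rot":[0,0,0],"grip":0.01},{"dp":[-0.007,-0.009,-0.003],"rot":[0,0,0],"grip":0.01},{"dp":[-0.008,-0.007,-0.004],"rot":[0,0,0],"grip":0.01}]}}

```text
clock: 13.58
tcp_pos: [0.682, -0.056, 0.1619]
orientation: [-2.083, 1.895, -0.477]
contact_force: [2.9, 4.7, -1.4]
grip_width: 0.0245
```

```bash
python3 -c "
from h import *
arc(9,12)"
```

```text
13.57 [ 0.682  -0.056   0.1619] [[0.083, -0.901, 0.426], [-0.995, -0.097, -0.012], [0.052, -0.423, -0.905]] F [ 2.9  4.7 -1.4] M [ 0.92 -0.03  0.42] g 0.0245 q [-0.52  0.45  0.65  1.99 -0.7   0.41 -0.86]
phi -51.9 r 0.0651 h 0.0224
rv [-0.0032  0.0036 -0.0064]
[[-0.011, -0.007, -0.005], [-0.012, -0.004, -0.005], [-0.012, -0.001, -0.006], [-0.012, 0.001, -0.006], [-0.012, 0.004, -0.006], [-0.011, 0.007, -0.005], [-0.009, 0.009, -0.004], [-0.007, 0.011, -0.004], [-0.005, 0.012, -0.003]]
```

Request:
{"api": "send_rows", "payload": {"motion": [{"dp":[-0.011,-0.007,-0.005],"rot":[0,0,0],"grip":0.01},{"dp":[-0.012,-0.004,-0.005],"rot":[0,0,0],"grip":0.01},{"dp":[-0.012,-0.001,-0.006],"rot":[0,0,0],"grip":0.01},{"dp":[-0.012,0.001,-0.006],"rot":[0,0,0],"grip":0.01},{"dp":[-0.012,0.004,-0.006],"rot":[0,0,0],"grip":0.01},{"dp":[-0.011,0.007,-0.005],"rot":[0,0,0],"grip":0.01},{"dp":[-0.009,0.009,-0.004],"rot":[0,0,0],"grip":0.01},{"dp":[-0.007,0.011,-0.004],"rot":[0,0,0],"grip":0.01},{"dp":[-0.005,0.012,-0.003],"rot":[0,0,0],"grip":0.01}]}}

```text
clock: 14.7
tcp_pos: [0.5965, -0.035, 0.122]
orientation: [-2.067, 1.897, -0.512]
contact_force: [6.1, -2.9, -3.9]
grip_width: 0.0246
```

```bash
python3 -c "
from h import *
arc(15,12)"
```

```text
14.7 [ 0.5965 -0.035   0.122 ] [[0.07, -0.893, 0.445], [-0.995, -0.092, -0.027], [0.065, -0.441, -0.895]] F [ 6.1 -2.9 -3.9] M [-0.73  0.22 -0.35] g 0.0246 q [-0.55  0.37  0.56  2.23 -0.81  0.19 -0.78]
phi -148.4 r 0.0644 h 0.0227
rv [0.008  0.025  0.0048]
[[-0.005, 0.012, -0.003], [-0.002, 0.013, -0.001], [0.0, 0.014, -0.0], [0.003, 0.013, 0.001], [0.005, 0.012, 0.002], [0.007, 0.011, 0.003], [0.009, 0.009, 0.004], [0.011, 0.007, 0.005], [0.012, 0.004, 0.005], [0.012, 0.001, 0.006], [0.012, -0.002, 0.006], [0.012, -0.004, 0.006], [0.011, -0.007, 0.005], [0.009, -0.009, 0.004], [0.007, -0.011, 0.004]]
```

j6 is at 0.19, close to its 0.17 limit. The tool can pitch about the jaw axis, because the grip lies in the pads' plane, so I make it about 10° more upright while I keep winding.

Request:
{"api": "send_rows", "payload": {"motion": [{"dp":[-0.0045,0.009,-0.0027],"rot":[0,0.04,0],"grip":0.01},{"dp":[-0.0035,0.01,-0.0018],"rot":[0,0.04,0],"grip":0.01},{"dp":[-0.0017,0.011,-0.001],"rot":[0,0.04,0],"grip":0.01},{"dp":[0.0,0.011,-0.0002],"rot":[0,0.04,0],"grip":0.01},{"dp":[0.001,0.011,0.0008],"rot":[0,0.04,0],"grip":0.01}]}}

```text
clock: 15.32
tcp_pos: [0.5864, -0.0041, 0.1202]
orientation: [-2.174, 2.038, -0.341]
contact_force: [-3.7, -6.0, 0.1]
grip_width: 0.0249
```

```bash
cat >> h.py <<'E'
def arc2(n=15,step=12.,pitch=13.,ptool=7.5,h=.041):
    o,M=st();g=o["tcp_pos"]-.019*M[:,2];l=W0.T@(g-SEAT);p=np.degrees(np.arctan2(l[1],l[0]));print("phi",p.round(1),"r",np.hypot(l[0],l[1]).round(4),"h",l[2].round(4))
    R,_=want(-2.4,ptool);R=Ro.from_rotvec(np.radians(25-pitch)*W0[:,1]).as_matrix()@R;print("rv",Ro.from_matrix(R@M.T).as_rotvec().round(4))
    P=[W0@np.array([.065*np.cos(np.radians(p-step*i)),.065*np.sin(np.radians(p-step*i)),h])+SEAT for i in range(n+1)]
    P[0]=g;print(np.round(np.diff(P,axis=0),3).tolist())
E
python3 -c "
from h import *
arc2(15,12)"
```

```text
15.32 [ 0.5864 -0.0041  0.1202] [[0.056, -0.964, 0.261], [-0.996, -0.071, -0.051], [0.067, -0.257, -0.964]] F [-3.7 -6.   0.1] M [-1.04  0.52 -0.28] g 0.0249 q [-0.82  0.49  0.85  2.11 -0.64  0.5  -1.04]
phi -177.6 r 0.0628 h 0.0446
rv [0.0355 0.0379 0.0282]
[[0.001, 0.013, -0.004], [0.004, 0.013, 0.002], [0.006, 0.012, 0.003], [0.008, 0.01, 0.004], [0.01, 0.008, 0.005], [0.011, 0.006, 0.005], [0.012, 0.003, 0.006], [0.012, 0.0, 0.006], [0.012, -0.003, 0.006], [0.011, -0.005, 0.005], [0.01, -0.008, 0.005], [0.008, -0.01, 0.004], [0.006, -0.012, 0.003], [0.004, -0.013, 0.002], [0.001, -0.014, 0.001]]
```

Request:
{"api": "send_rows", "payload": {"motion": [{"dp":[0.001,0.013,-0.002],"rot":[0.01,0,0.005],"grip":0.01},{"dp":[0.004,0.013,0.001],"rot":[0.01,0,0.005],"grip":0.01},{"dp":[0.006,0.012,0.002],"rot":[0.01,0,0.005],"grip":0.01},{"dp":[0.008,0.01,0.004],"rot":[0,0,0],"grip":0.01},{"dp":[0.01,0.008,0.005],"rot":[0,0,0],"grip":0.01},{"dp":[0.011,0.006,0.005],"rot":[0,0,0],"grip":0.01},{"dp":[0.012,0.003,0.006],"rot":[0,0,0],"grip":0.01},{"dp":[0.012,0,0.006],"rot":[0,0,0],"grip":0.01},{"dp":[0.012,-0.003,0.006],"rot":[0,0,0],"grip":0.01},{"dp":[0.011,-0.005,0.005],"rot":[0,0,0],"grip":0.01}]}}

```text
clock: 16.58
tcp_pos: [0.6117, 0.0493, 0.13]
orientation: [-2.219, 2.082, -0.151]
contact_force: [-26.2, 19.6, 8.3]
grip_width: 0.0246
```

```bash
python3 -c "
from h import *
arc2(18,12,15)"
```

```text
16.57 [0.6117 0.0493 0.13  ] [[0.063, -0.989, 0.137], [-0.998, -0.064, 0.002], [0.007, -0.137, -0.991]] F [-26.2  19.6   8.3] M [3.58 4.75 0.42] g 0.0246 q [-0.82  0.57  0.86  1.95 -0.63  0.75 -1.13]
phi 124.7 r 0.062 h 0.0433
rv [-0.0175 -0.1242  0.0237]
[[0.011, 0.009, 0.002], [0.012, 0.003, 0.006], [0.012, 0.001, 0.006], [0.012, -0.002, 0.006], [0.011, -0.005, 0.005], [0.01, -0.007, 0.005], [0.009, -0.01, 0.004], [0.007, -0.011, 0.003], [0.004, -0.013, 0.002], [0.002, -0.013, 0.001], [-0.001, -0.014, -0.0], [-0.003, -0.013, -0.001], [-0.006, -0.012, -0.002], [-0.008, -0.01, -0.003], [-0.01, -0.008, -0.004], [-0.011, -0.006, -0.005], [-0.012, -0.003, -0.006], [-0.012, -0.001, -0.006]]
```

That wasn't a jam. The force is mostly radial, because the tool had drifted 3 mm inside the circle and tilted. I correct this and use shorter bursts.

Request:
{"api": "send_rows", "payload": {"motion": [{"dp":[0.009,0.01,0.002],"rot":[0,-0.03,0.005],"grip":0.01},{"dp":[0.01,0.007,0.005],"rot":[0,-0.03,0.005],"grip":0.01},{"dp":[0.011,0.004,0.006],"rot":[0,-0.03,0.005],"grip":0.01},{"dp":[0.012,0.002,0.006],"rot":[0,-0.03,0.005],"grip":0.01},{"dp":[0.012,0,0.006],"rot":[0,0,0],"grip":0.01}]}}

```text
clock: 17.2
tcp_pos: [0.6569, 0.0603, 0.1504]
orientation: [-2.175, 2.019, -0.269]
contact_force: [-3.2, -4.2, -6.6]
grip_width: 0.0244
```

```bash
python3 -c "
from h import *
arc2(10,12,15)"
```

```text
17.2 [0.6569 0.0603 0.1504] [[0.072, -0.968, 0.24], [-0.997, -0.075, -0.004], [0.022, -0.24, -0.971]] F [-3.2 -4.2 -6.6] M [-0.96  1.55 -0.15] g 0.0244 q [-0.84  0.57  0.86  1.91 -0.64  0.68 -1.14]
phi 79.5 r 0.065 h 0.0433
rv [-0.0108 -0.0186  0.0135]
[[0.013, -0.004, 0.003], [0.011, -0.007, 0.005], [0.009, -0.009, 0.004], [0.007, -0.011, 0.003], [0.005, -0.012, 0.002], [0.002, -0.013, 0.001], [-0.0, -0.014, 0.0], [-0.003, -0.013, -0.001], [-0.005, -0.012, -0.002], [-0.007, -0.011, -0.003]]
```

Request:
{"api": "send_rows", "payload": {"motion": [{"dp":[0.013,-0.003,0.004],"rot":[0,-0.01,0.005],"grip":0.01},{"dp":[0.012,-0.006,0.005],"rot":[0,-0.01,0.005],"grip":0.01},{"dp":[0.009,-0.008,0.004],"rot":[0,0,0],"grip":0.01},{"dp":[0.007,-0.011,0.003],"rot":[0,0,0],"grip":0.01},{"dp":[0.005,-0.012,0.002],"rot":[0,0,0],"grip":0.01},{"dp":[0.002,-0.013,0.001],"rot":[0,0,0],"grip":0.01},{"dp":[0,-0.014,0],"rot":[0,0,0],"grip":0.01}]}}

```text
clock: 18.08
tcp_pos: [0.7051, -0.0096, 0.1715]
orientation: [-2.181, 2.0, -0.271]
contact_force: [-7.4, 5.1, -2.0]
grip_width: 0.0247
```

```bash
python3 -c "
from h import *
arc2(10,14,15)"
```

```text
18.07 [ 0.7051 -0.0096  0.1715] [[0.084, -0.965, 0.247], [-0.996, -0.086, 0.002], [0.019, -0.246, -0.969]] F [-7.4  5.1 -2. ] M [0.99 2.12 0.26] g 0.0247 q [-0.66  0.6   0.83  1.79 -0.65  0.76 -1.02]
phi -3.5 r 0.0671 h 0.0408
rv [-0.0138 -0.0123  0.0008]
[[-0.005, -0.015, -0.002], [-0.007, -0.014, -0.003], [-0.009, -0.012, -0.004], [-0.012, -0.009, -0.005], [-0.013, -0.006, -0.006], [-0.014, -0.002, -0.007], [-0.014, 0.002, -0.007], [-0.013, 0.006, -0.006], [-0.012, 0.009, -0.006], [-0.009, 0.012, -0.005]]
```

Request:
{"api": "send_rows", "payload": {"motion": [{"dp":[-0.004,-0.015,-0.002],"rot":[0,0,0],"grip":0.01},{"dp":[-0.006,-0.014,-0.003],"rot":[0,0,0],"grip":0.01},{"dp":[-0.009,-0.012,-0.004],"rot":[0,0,0],"grip":0.01},{"dp":[-0.012,-0.009,-0.005],"rot":[0,0,0],"grip":0.01},{"dp":[-0.013,-0.006,-0.006],"rot":[0,0,0],"grip":0.01},{"dp":[-0.014,-0.002,-0.007],"rot":[0,0,0],"grip":0.01}]}}

```text
clock: 18.82
tcp_pos: [0.6671, -0.0634, 0.1553]
orientation: [-2.169, 1.972, -0.303]
contact_force: [9.3, -2.9, -4.9]
grip_width: 0.0244
```

```bash
python3 -c "
from h import *
arc2(10,14,15)"
```

```text
18.82 [ 0.6671 -0.0634  0.1553] [[0.092, -0.956, 0.279], [-0.996, -0.094, 0.006], [0.02, -0.279, -0.96]] F [ 9.3 -2.9 -4.9] M [-1.23 -1.38 -0.49] g 0.0244 q [-0.58  0.53  0.79  1.91 -0.69  0.65 -0.87]
phi -65.5 r 0.0654 h 0.0414
rv [-0.0154  0.0216 -0.0081]
[[-0.014, -0.004, -0.007], [-0.014, -0.0, -0.007], [-0.014, 0.003, -0.007], [-0.013, 0.007, -0.006], [-0.011, 0.01, -0.005], [-0.008, 0.013, -0.004], [-0.005, 0.015, -0.003], [-0.002, 0.016, -0.001], [0.002, 0.016, 0.001], [0.005, 0.015, 0.002]]
```

Request:
{"api": "send_rows", "payload": {"motion": [{"dp":[-0.014,-0.004,-0.007],"rot":[0,0.01,0],"grip":0.01},{"dp":[-0.014,-0.001,-0.007],"rot":[0,0.01,0],"grip":0.01},{"dp":[-0.014,0.003,-0.007],"rot":[0,0,0],"grip":0.01},{"dp":[-0.013,0.006,-0.006],"rot":[0,0,0],"grip":0.01},{"dp":[-0.011,0.01,-0.005],"rot":[0,0,0],"grip":0.01},{"dp":[-0.008,0.013,-0.004],"rot":[0,0,0],"grip":0.01},{"dp":[-0.005,0.015,-0.003],"rot":[0,0,0],"grip":0.01}]}}

```text
clock: 19.7
tcp_pos: [0.6106, -0.0531, 0.1302]
orientation: [-2.145, 2.002, -0.384]
contact_force: [-8.4, -20.6, -7.7]
grip_width: 0.0245
```

```bash
python3 -c "
from h import *
arc2(8,14,15)"
```

```text
19.7 [ 0.6106 -0.0531  0.1302] [[0.059, -0.949, 0.31], [-0.996, -0.076, -0.043], [0.064, -0.306, -0.95]] F [ -8.4 -20.6  -7.7] M [-4.5   2.76 -1.61] g 0.0245 q [-0.68  0.48  0.81  2.09 -0.7   0.48 -0.89]
phi -125.1 r 0.062 h 0.0428
rv [0.0265 0.0538 0.0229]
[[-0.011, 0.009, -0.007], [-0.007, 0.013, -0.004], [-0.004, 0.015, -0.002], [-0.001, 0.016, -0.001], [0.003, 0.016, 0.001], [0.006, 0.014, 0.003], [0.009, 0.012, 0.004], [0.011, 0.01, 0.005]]
```

Request:
{"api": "send_rows", "payload": {"motion": [{"dp":[-0.012,0.007,-0.007],"rot":[0.008,0.015,0.006],"grip":0.01},{"dp":[-0.011,0.011,-0.005],"rot":[0.008,0.015,0.006],"grip":0.01},{"dp":[-0.009,0.013,-0.004],"rot":[0.008,0.015,0.006],"grip":0.01},{"dp":[-0.006,0.014,-0.003],"rot":[0,0.01,0],"grip":0.01},{"dp":[-0.003,0.016,-0.001],"rot":[0,0,0],"grip":0.01}]}}

```text
clock: 20.32
tcp_pos: [0.5882, -0.0041, 0.1199]
orientation: [-2.155, 2.007, -0.355]
contact_force: [3.8, -4.6, -13.2]
grip_width: 0.0244
```

```bash
python3 -c "
from h import *
arc2(8,11,15)"
```

```text
20.32 [ 0.5882 -0.0041  0.1199] [[0.063, -0.955, 0.29], [-0.997, -0.076, -0.034], [0.055, -0.287, -0.956]] F [  3.8  -4.6 -13.2] M [-0.95  0.91 -0.3 ] g 0.0244 q [-0.8   0.47  0.83  2.13 -0.69  0.46 -0.98]
phi -177.4 r 0.0618 h 0.0437
rv [0.0187 0.0336 0.0203]
[[-0.001, 0.012, -0.004], [0.003, 0.012, 0.001], [0.005, 0.011, 0.002], [0.007, 0.01, 0.003], [0.009, 0.008, 0.004], [0.01, 0.006, 0.004], [0.011, 0.004, 0.005], [0.011, 0.002, 0.005]]
```

Request:
{"api": "send_rows", "payload": {"motion": [{"dp":[-0.003,0.015,-0.004],"rot":[0.006,0.01,0.006],"grip":0.01},{"dp":[0.001,0.016,-0.001],"rot":[0.006,0.01,0.006],"grip":0.01},{"dp":[0.004,0.015,0.001],"rot":[0.006,0.01,0.006],"grip":0.01},{"dp":[0.006,0.014,0.002],"rot":[0,0,0],"grip":0.01},{"dp":[0.009,0.012,0.004],"rot":[0,0,0],"grip":0.01},{"dp":[0.011,0.01,0.005],"rot":[0,0,0],"grip":0.01}]}}

```text
clock: 21.08
tcp_pos: [0.6345, 0.0608, 0.1386]
orientation: [-2.15, 2.009, -0.358]
contact_force: [4.5, -15.1, -13.4]
grip_width: 0.0248
```

```bash
python3 -c "
from h import *
arc2(8,11,15)"
```

```text
21.07 [0.6345 0.0608 0.1386] [[0.06, -0.954, 0.294], [-0.997, -0.073, -0.035], [0.054, -0.291, -0.955]] F [  4.5 -15.1 -13.4] M [-2.59  0.54 -0.71] g 0.0248 q [-0.91  0.55  0.89  2.01 -0.66  0.56 -1.13]
phi 102.8 r 0.0656 h 0.0422
rv [0.018  0.0369 0.0233]
[[0.012, 0.001, 0.004], [0.011, -0.001, 0.005], [0.011, -0.004, 0.005], [0.01, -0.006, 0.005], [0.009, -0.008, 0.004], [0.007, -0.01, 0.004], [0.005, -0.011, 0.003], [0.003, -0.012, 0.002]]
```

Request:
{"api": "send_rows", "payload": {"motion": [{"dp":[0.013,0.001,0.003],"rot":[0.006,0.01,0.006],"grip":0.01},{"dp":[0.013,-0.001,0.004],"rot":[0.006,0.01,0.006],"grip":0.01},{"dp":[0.013,-0.003,0.005],"rot":[0.006,0.01,0.006],"grip":0.01},{"dp":[0.012,-0.006,0.005],"rot":[0,0,0],"grip":0.01},{"dp":[0.01,-0.008,0.004],"rot":[0,0,0],"grip":0.01},{"dp":[0.008,-0.011,0.003],"rot":[0,0,0],"grip":0.01},{"dp":[0.005,-0.012,0.002],"rot":[0,0,0],"grip":0.01}]}}

```text
clock: 21.95
tcp_pos: [0.7071, 0.0122, 0.169]
orientation: [-2.181, 2.013, -0.287]
contact_force: [-13.7, 3.9, 1.6]
grip_width: 0.0245
```

```bash
python3 -c "
from h import *
arc2(8,11,15)
f=imaging.grab_frame('side');np.savez('s3.npz',**f)"
```

```text
21.95 [0.7071 0.0122 0.169 ] [[0.076, -0.966, 0.247], [-0.997, -0.081, -0.013], [0.032, -0.246, -0.969]] F [-13.7   3.9   1.6] M [0.78 3.   0.16] g 0.0245 q [-0.72  0.62  0.86  1.79 -0.66  0.76 -1.06]
phi 15.1 r 0.0692 h 0.0381
rv [-0.0005 -0.0114  0.0092]
[[-0.004, -0.013, 0.002], [-0.001, -0.012, -0.0], [-0.003, -0.012, -0.001], [-0.005, -0.011, -0.002], [-0.007, -0.01, -0.003], [-0.008, -0.008, -0.004], [-0.01, -0.006, -0.004], [-0.011, -0.004, -0.005]]
```

Total wound so far is about 713°. The stop may come soon, so I use smaller rows.

Request:
{"api": "send_rows", "payload": {"motion": [{"dp":[-0.004,-0.008,0.0],"rot":[0,0,0],"grip":0.01},{"dp":[-0.002,-0.008,-0.0005],"rot":[0,0,0],"grip":0.01},{"dp":[-0.002,-0.008,-0.001],"rot":[0,0,0],"grip":0.01},{"dp":[-0.002,-0.007,-0.001],"rot":[0,0,0],"grip":0.01},{"dp":[-0.003,-0.007,-0.001],"rot":[0,0,0],"grip":0.01},{"dp":[-0.003,-0.007,-0.002],"rot":[0,0,0],"grip":0.01},{"dp":[-0.004,-0.006,-0.002],"rot":[0,0,0],"grip":0.01},{"dp":[-0.005,-0.006,-0.002],"rot":[0,0,0],"grip":0.01}]}}

```text
clock: 23.0
tcp_pos: [0.6932, -0.0443, 0.1659]
orientation: [-2.172, 1.996, -0.305]
contact_force: [3.6, 3.7, -3.9]
grip_width: 0.0247
```

```bash
python3 -c "
from h import *
arc2(10,7,15)"
```

```text
23.0 [ 0.6932 -0.0443  0.1659] [[0.08, -0.96, 0.267], [-0.996, -0.085, -0.009], [0.031, -0.266, -0.964]] F [ 3.6  3.7 -3.9] M [ 0.91 -0.47  0.21] g 0.0247 q [-0.63  0.58  0.83  1.84 -0.68  0.71 -0.95]
phi -35.5 r 0.0673 h 0.0403
rv [-0.0033  0.0091  0.0045]
[[-0.007, -0.005, -0.002], [-0.005, -0.005, -0.002], [-0.006, -0.005, -0.003], [-0.006, -0.004, -0.003], [-0.007, -0.003, -0.003], [-0.007, -0.002, -0.003], [-0.007, -0.001, -0.003], [-0.007, 0.0, -0.003], [-0.007, 0.001, -0.003], [-0.007, 0.002, -0.003]]
```

Request:
{"api": "send_rows", "payload": {"motion": [{"dp":[-0.007,-0.006,-0.003],"rot":[0,0,0],"grip":0.01},{"dp":[-0.006,-0.006,-0.003],"rot":[0,0,0],"grip":0.01},{"dp":[-0.007,-0.005,-0.003],"rot":[0,0,0],"grip":0.01},{"dp":[-0.007,-0.004,-0.003],"rot":[0,0,0],"grip":0.01},{"dp":[-0.008,-0.003,-0.004],"rot":[0,0,0],"grip":0.01},{"dp":[-0.008,-0.002,-0.004],"rot":[0,0,0],"grip":0.01},{"dp":[-0.008,-0.001,-0.004],"rot":[0,0,0],"grip":0.01},{"dp":[-0.008,0,-0.004],"rot":[0,0,0],"grip":0.01},{"dp":[-0.008,0.001,-0.004],"rot":[0,0,0],"grip":0.01}]}}

```text
clock: 24.12
tcp_pos: [0.6314, -0.066, 0.1378]
orientation: [-2.165, 1.978, -0.314]
contact_force: [7.8, 6.6, -2.4]
grip_width: 0.0247
```

```bash
python3 -c "
from h import *
arc2(10,7,15)"
```

```text
24.12 [ 0.6314 -0.066   0.1378] [[0.086, -0.955, 0.282], [-0.996, -0.09, -0.001], [0.027, -0.281, -0.959]] F [ 7.8  6.6 -2.4] M [ 1.26 -1.38  0.38] g 0.0247 q [-0.59  0.5   0.79  2.01 -0.72  0.58 -0.83]
phi -101.2 r 0.0647 h 0.0406
rv [-0.0092  0.0248 -0.0026]
[[-0.007, 0.002, -0.003], [-0.007, 0.003, -0.003], [-0.006, 0.004, -0.003], [-0.006, 0.005, -0.003], [-0.005, 0.006, -0.002], [-0.004, 0.006, -0.002], [-0.004, 0.007, -0.002], [-0.003, 0.007, -0.001], [-0.002, 0.008, -0.001], [-0.001, 0.008, -0.001]]
```

Request:
{"api": "send_rows", "payload": {"motion": [{"dp":[-0.008,0.001,-0.004],"rot":[0,0.005,0],"grip":0.01},{"dp":[-0.008,0.002,-0.004],"rot":[0,0.005,0],"grip":0.01},{"dp":[-0.007,0.003,-0.004],"rot":[0,0.005,0],"grip":0.01},{"dp":[-0.007,0.004,-0.003],"rot":[0,0.005,0],"grip":0.01},{"dp":[-0.006,0.005,-0.003],"rot":[0,0,0],"grip":0.01},{"dp":[-0.006,0.006,-0.003],"rot":[0,0,0],"grip":0.01}]}}

```text
clock: 24.88
tcp_pos: [0.6217, -0.0614, 0.1367]
orientation: [-2.14, 1.973, -0.402]
contact_force: [20.4, -7.6, -12.8]
grip_width: 0.0243
```

```bash
python3 -c "
from h import *
arc2(10,7,15)"
```

```text
24.88 [ 0.6217 -0.0614  0.1367] [[0.071, -0.94, 0.333], [-0.996, -0.087, -0.035], [0.062, -0.329, -0.942]] F [ 20.4  -7.6 -12.8] M [-2.23 -2.53 -0.77] g 0.0243 q [-0.64  0.47  0.79  2.08 -0.73  0.47 -0.84]
phi -111.4 r 0.063 h 0.0439
rv [0.0223 0.078  0.0101]
[[-0.006, 0.002, -0.006], [-0.006, 0.004, -0.003], [-0.005, 0.005, -0.003], [-0.005, 0.006, -0.002], [-0.004, 0.007, -0.002], [-0.003, 0.007, -0.002], [-0.003, 0.007, -0.001], [-0.002, 0.008, -0.001], [-0.001, 0.008, -0.001], [0.0, 0.008, -0.0]]
```

The crank has slowed and tangential resistance is up to about 18 N, at roughly 840° total. That suggests the stop, so I check the gate.

Run:
```python
from h import *
f=imaging.grab_frame("side");s0=ld("side0");np.savez("s4.npz",**f)
c=lambda g:cv2.resize(g["img"][60:200,260:400,::-1],(400,400),interpolation=cv2.INTER_CUBIC)
cv2.imwrite("pics/g1.png",np.hstack([c(s0),c(f)]))
```

```text
(no output)
```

View pics/g1.png

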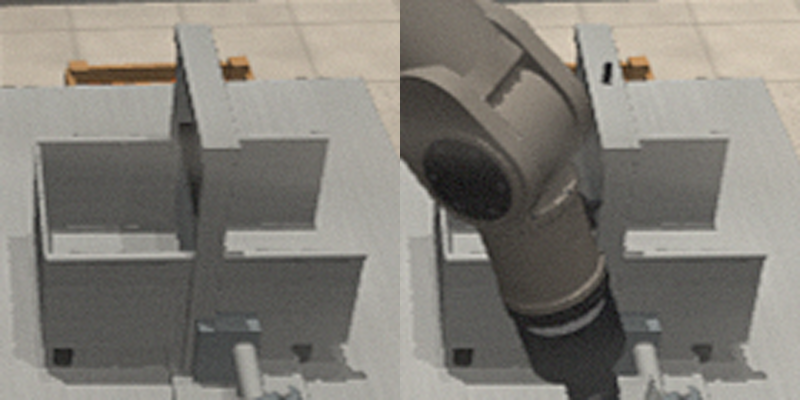

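Request:
{"api": "send_rows", "payload": {"motion": [{"dp":[-0.008,0.001,-0.005],"rot":[0.01,0.035,0.005],"grip":0.01},{"dp":[-0.008,0.002,-0.005],"rot":[0.01,0.035,0.005],"grip":0.01},{"dp":[-0.009,0.003,-0.005],"rot":[0,0.02,0],"grip":0.01}]}}

```text
clock: 25.3
tcp_pos: [0.6209, -0.0616, 0.1355]
orientation: [-2.168, 1.987, -0.356]
contact_force: [22.6, -1.2, -2.5]
grip_width: 0.0245
```

Run:
```python
from h import *
arc2(2,7,15)
a=ld("top0");f=imaging.grab_frame("top");np.savez("t4.npz",**f)
d=cv2.absdiff(a["img"],f["img"]).max(2)[100:210,130:260]
print("top diff near trough",[(i*10+100,(d[i*10:i*10+10]>30).sum()) for i in range(11)])
```

```text
25.3 [ 0.6209 -0.0616  0.1355] [[0.079, -0.952, 0.294], [-0.995, -0.092, -0.029], [0.055, -0.29, -0.955]] F [22.6 -1.2 -2.5] M [-0.57 -4.23 -0.08] g 0.0245 q [-0.64  0.49  0.81  2.05 -0.7   0.53 -0.86]
phi -111.7 r 0.0635 h 0.043
rv [0.0182 0.037  0.0037]
[[-0.006, 0.002, -0.005], [-0.006, 0.004, -0.003]]
top diff near trough [(100, np.int64(0)), (110, np.int64(0)), (120, np.int64(0)), (130, np.int64(21)), (140, np.int64(210)), (150, np.int64(175)), (160, np.int64(0)), (170, np.int64(0)), (180, np.int64(0)), (190, np.int64(0)), (200, np.int64(0))]
```

The angle doesn't move under about 20 N, so it is at the stop. I relax, push the crank gently towards its seat, release and retreat.

Request:
{"api": "send_rows", "payload": {"motion": [{"dp":[0.002,0,0.001],"rot":[0,0,0],"grip":0.01},{"dp":[0.0008,0,-0.0018],"rot":[0,0,0],"grip":0.01},{"dp":[0.0008,0,-0.0018],"rot":[0,0,0],"grip":0.01}]}}

```text
clock: 25.72
tcp_pos: [0.6289, -0.0651, 0.1366]
orientation: [-2.164, 1.984, -0.371]
contact_force: [-0.7, 4.5, 8.7]
grip_width: 0.0243
```

```bash
python3 -c "
from h import *
arc2(2,7,15)"
```

```text
25.73 [ 0.6289 -0.0651  0.1366] [[0.077, -0.95, 0.304], [-0.995, -0.092, -0.034], [0.06, -0.299, -0.952]] F [-0.7  4.5  8.7] M [ 1.36 -0.15  0.53] g 0.0243 q [-0.63  0.5   0.81  2.03 -0.71  0.53 -0.85]
phi -104.3 r 0.064 h 0.0406
rv [0.0229 0.047  0.0052]
[[-0.007, 0.002, -0.003], [-0.006, 0.004, -0.003]]
```

It turned back about 7° as I relaxed, so I wind to the stop again and release there, using hold rows to shed the force.

Request:
{"api": "send_rows", "payload": {"motion": [{"dp":[-0.006,0.0,-0.003],"rot":[0.005,0.01,0],"grip":0.01},{"dp":[-0.006,0.001,-0.003],"rot":[0.005,0.01,0],"grip":0.01},{"dp":[-0.006,0.002,-0.004],"rot":[0,0.01,0],"grip":0.01},{"dp":[-0.005,0.002,-0.004],"rot":[0,0.01,0],"grip":0.01}]}}

```text
clock: 26.22
tcp_pos: [0.6248, -0.0634, 0.1353]
orientation: [-2.16, 1.986, -0.369]
contact_force: [9.6, 0.0, 6.5]
grip_width: 0.0248
```

```bash
python3 -c "
from h import *
arc2(2,7,15)"
```

```text
26.23 [ 0.6248 -0.0634  0.1353] [[0.075, -0.95, 0.304], [-0.995, -0.089, -0.032], [0.058, -0.3, -0.952]] F [9.6 0.  6.5] M [ 0.15 -2.3   0.18] g 0.0248 q [-0.64  0.49  0.8   2.05 -0.71  0.52 -0.85]
phi -108.4 r 0.0638 h 0.0412
rv [0.0202 0.0472 0.0071]
[[-0.007, 0.002, -0.003], [-0.006, 0.004, -0.003]]
```

Request:
{"api": "send_rows", "payload": {"motion": [{"dp":[-0.008,0.002,-0.004],"rot":[0,0.01,0],"grip":0.01},{"dp":[-0.009,0.003,-0.005],"rot":[0,0.01,0],"grip":0.01},{"dp":[-0.009,0.003,-0.005],"rot":[0,0.01,0],"grip":0.01}]}}

```text
clock: 26.6
tcp_pos: [0.6213, -0.0616, 0.1355]
orientation: [-2.153, 1.985, -0.402]
contact_force: [23.2, -0.1, -2.7]
grip_width: 0.0249
```

```bash
python3 -c "
from h import *
arc2(2,7,15)"
```

```text
26.6 [ 0.6213 -0.0616  0.1355] [[0.07, -0.945, 0.32], [-0.995, -0.089, -0.047], [0.072, -0.315, -0.946]] F [23.2 -0.1 -2.7] M [-0.35 -4.   -0.01] g 0.0249 q [-0.66  0.48  0.81  2.07 -0.71  0.49 -0.86]
phi -111.9 r 0.0633 h 0.0429
rv [0.0338 0.0649 0.0115]
[[-0.006, 0.002, -0.005], [-0.006, 0.005, -0.003]]
```

Back at the stop (−111.9°, 23 N). I open the fingers here and retreat along the tool axis.

Request:
{"api": "send_rows", "payload": {"motion": [{"dp":[-0.003,0.001,-0.002],"rot":[0,0,0],"grip":0.045},{"dp":[0,0,0],"rot":[0,0,0],"grip":0.045},{"dp":[0,0,0],"rot":[0,0,0],"grip":0.045},{"dp":[-0.005,0,0.014],"rot":[0,0,0],"grip":0.045},{"dp":[-0.006,0,0.018],"rot":[0,0,0],"grip":0.045},{"dp":[-0.006,0,0.02],"rot":[0,0,0],"grip":0.045},{"dp":[-0.006,0,0.03],"rot":[0,0,0],"grip":0.045},{"dp":[-0.01,0,0.03],"rot":[0,0,0],"grip":0.045},{"dp":[-0.02,-0.02,0.03],"rot":[0,0,0],"grip":0.045},{"dp":[-0.03,-0.03,0.02],"rot":[0,0.05,0],"grip":0.045},{"dp":[-0.03,-0.04,0.02],"rot":[0,0.05,0],"grip":0.045},{"dp":[-0.03,-0.04,0.0],"rot":[0,0.05,0],"grip":0.045},{"dp":[-0.02,-0.05,0.0],"rot":[0,0.05,0],"grip":0.045},{"dp":[0,-0.05,0.0],"rot":[0,0,0],"grip":0.045},{"dp":[0,-0.05,0.0],"rot":[0,0,0],"grip":0.045},{"dp":[0,-0.03,0.0],"rot":[0,0,0],"grip":0.045},{"dp":[0,0,0.0],"rot":[0,0,0],"grip":0.045}]}}

```text
clock: 28.72
tcp_pos: [0.4052, -0.3451, 0.3265]
orientation: [-2.28, 2.096, -0.218]
contact_force: [0.0, 0.2, -0.0]
grip_width: 0.0451
```

Run:
```python
from h import *
st()
s=imaging.grab_frame("side");t=imaging.grab_frame("top");np.savez("s5.npz",**s);np.savez("t5.npz",**t);s0=ld("side0");t0=ld("top0")
r=lambda im,w,h:cv2.resize(im[:,:,::-1],(w,h),interpolation=cv2.INTER_CUBIC)
A=np.hstack([r(s["img"][60:270,260:420],400,525-225),r(t["img"][80:230,140:340],400,300)])
B=np.hstack([r(s["img"][180:260,310:410],400,300),r(s0["img"][60:200,260:400],400,300)])
cv2.imwrite("pics/fin.png",np.vstack([A,B]))
# undisturbed bystanders
for n,f,f0,bx in(("jar top",t,t0,(350,110,385,145)),("bowl top",t,t0,(390,108,440,158)),("tub top",t,t0,(130,228,208,282)),("jar side",s,s0,(370,258,415,315)),("bowl side",s,s0,(375,318,440,375)),("tub side",s,s0,(190,110,242,175))):
    x0,y0,x1,y1=bx;T=cv2.GaussianBlur(f0["img"],(3,3),0)[y0:y1,x0:x1];m=cv2.matchTemplate(f["img"][y0-8:y1+8,x0-8:x1+8],T,cv2.TM_CCOEFF_NORMED);_,v,_,p=cv2.minMaxLoc(m);print(n,p[0]-8,p[1]-8,round(v,3))
```

```text
28.73 [ 0.4052 -0.3451  0.3265] [[0.079, -0.989, 0.128], [-0.994, -0.088, -0.068], [0.078, -0.122, -0.989]] F [ 0.   0.2 -0. ] M [0.09 0.15 0.01] g 0.0451 q [-1.06 -0.34  1.46  1.93  0.38  1.13 -1.22]
jar top 0 0 0.985
bowl top 0 0 0.97
tub top 0 0 0.926
jar side 0 0 0.99
bowl side 0 0 0.979
tub side 8 -4 0.298
```

View pics/fin.png

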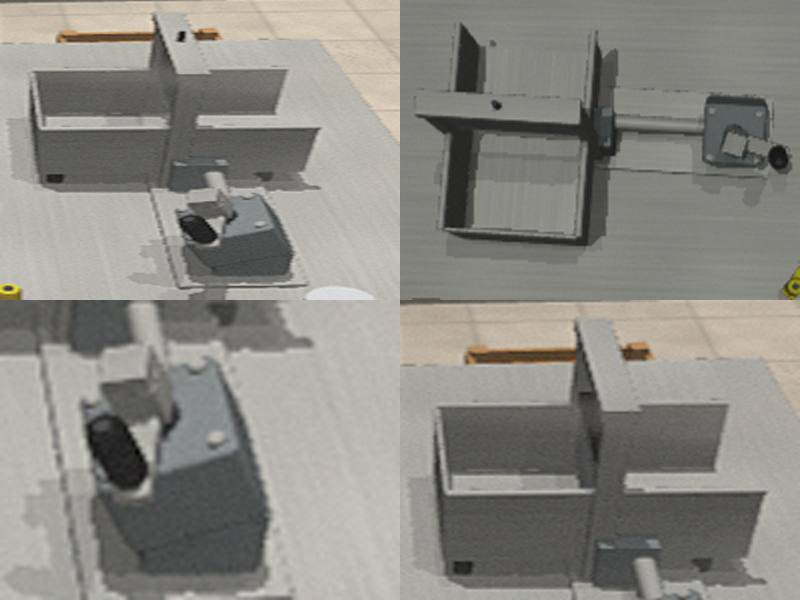

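Final views: the gate's black rod now pokes through the crossbar, at (182,35) side and (495,104) top, and the crank is on the shaft. The bystanders match their first images, except the tub in the side view, where the arm hides it. To be sure the crank is fully home, I probe the hub top gently with closed fingertips.

Run:
```python
from h import *
o,M=st();print(o["joints"])
R,W=want(-2.4,7.5);T=SEAT+.085*W[:,2];print("d",T-o["tcp_pos"],"rv",Ro.from_matrix(R@M.T).as_rotvec())
```

```text
28.82 [ 0.4056 -0.3437  0.326 ] [[0.081, -0.989, 0.127], [-0.994, -0.09, -0.067], [0.078, -0.121, -0.99]] F [0.7 0.2 0.5] M [0.08 0.12 0.  ] g 0.0446 q [-1.07 -0.34  1.45  1.93  0.38  1.13 -1.22]
[-1.06688854 -0.33673586  1.45496222  1.92675931  0.38340245  1.13231775
 -1.22218903]
d [ 0.21567917  0.34142988 -0.12441468] rv [ 0.04674139 -0.30789331  0.01631345]
```

Request:
{"api": "send_rows", "payload": {"motion": [{"dp":[0.03,0.01,0],"rot":[0,-0.02,0],"grip":0.0},{"dp":[0.03,0.03,0],"rot":[0.004,-0.03,0.001],"grip":0.0},{"dp":[0.02,0.035,0],"rot":[0.004,-0.03,0.001],"grip":0.0},{"dp":[0.02,0.035,0],"rot":[0.004,-0.03,0.001],"grip":0.0},{"dp":[0.015,0.035,0],"rot":[0.004,-0.03,0.001],"grip":0.0},{"dp":[0.015,0.035,-0.01],"rot":[0.004,-0.03,0.001],"grip":0.0},{"dp":[0.015,0.035,-0.015],"rot":[0.004,-0.03,0.001],"grip":0.0},{"dp":[0.015,0.035,-0.015],"rot":[0.004,-0.03,0.001],"grip":0.0},{"dp":[0.012,0.03,-0.01],"rot":[0.004,-0.03,0.001],"grip":0.0},{"dp":[0.01,0.02,-0.01],"rot":[0.004,-0.03,0.001],"grip":0.0},{"dp":[0.01,0.01,-0.01],"rot":[0,0,0],"grip":0.0},{"dp":[0,0,0],"rot":[0,0,0],"grip":0.0},{"dp":[0,0,0],"rot":[0,0,0],"grip":0.0}]}}

```text
clock: 30.45
tcp_pos: [0.5722, -0.003, 0.2638]
orientation: [-2.1, 1.899, -0.486]
contact_force: [-0.0, -0.5, 0.6]
grip_width: -0.0001
```

```bash
cat >> h.py <<'E'
def hp(h):
    o,M=st();R,W=want(-2.4,7.5);d=SEAT+h*W[:,2]-o["tcp_pos"];print("d",d.round(4),"rv",Ro.from_matrix(R@M.T).as_rotvec().round(4),"local",(W0.T@(o["tcp_pos"]-SEAT)).round(4))
E
python3 -c "
from h import *
hp(.06)"
```

```text
30.45 [ 0.5722 -0.003   0.2638] [[0.085, -0.904, 0.419], [-0.994, -0.106, -0.026], [0.067, -0.414, -0.908]] F [-0.  -0.5  0.6] M [0.02 0.46 0.02] g -0.0001 q [-1.77 -0.34  1.45  2.15  0.73  0.73 -2.2 ]
d [ 0.0596  0.0003 -0.0849] rv [ 0.0127 -0.0042 -0.0085] local [-0.0181 -0.0028  0.1621]
```

Request:
{"api": "send_rows", "payload": {"motion": [{"dp":[0.015,0,-0.02],"rot":[0.006,0,-0.004],"grip":0.0},{"dp":[0.02,0,-0.03],"rot":[0.006,0,-0.004],"grip":0.0},{"dp":[0.015,0,-0.02],"rot":[0,0,0],"grip":0.0},{"dp":[0.005,0,-0.005],"rot":[0,0,0],"grip":0.0},{"dp":[0,0,0],"rot":[0,0,0],"grip":0.0}]}}

```text
clock: 31.08
tcp_pos: [0.5601, -0.006, 0.2395]
orientation: [-2.06, 1.892, -0.505]
contact_force: [0.1, -0.1, -0.1]
grip_width: 0.0001
```

```bash
python3 -c "
from h import *
hp(.05)"
```

```text
31.07 [ 0.5601 -0.006   0.2395] [[0.072, -0.891, 0.448], [-0.996, -0.089, -0.018], [0.056, -0.445, -0.894]] F [ 0.1 -0.1 -0.1] M [0.04 0.47 0.01] g 0.0001 q [-1.75 -0.34  1.45  2.22  0.82  0.64 -2.3 ]
d [ 0.0759  0.0031 -0.0696] rv [-0.0018  0.029   0.0035] local [-0.0392 -0.0063  0.1451]
```

The arm's elbow posture is at its j2/j3 limits here, so I move away to unwind it before probing.

Request:
{"api": "send_rows", "payload": {"motion": [{"dp":[0,-0.02,0.02],"rot":[0,0.06,0],"grip":0.0},{"dp":[0,-0.04,0.02],"rot":[0,0.06,0],"grip":0.0},{"dp":[0.01,-0.05,0.01],"rot":[0,0.06,0],"grip":0.0},{"dp":[0.01,-0.05,0.0],"rot":[0,0.06,0],"grip":0.0},{"dp":[0.01,-0.05,0],"rot":[0,0.06,0],"grip":0.0},{"dp":[0.01,-0.05,0],"rot":[0,0.06,0],"grip":0.0},{"dp":[0.01,-0.04,0],"rot":[0,0.06,0.05],"grip":0.0},{"dp":[0.01,-0.02,0],"rot":[0,0,0.1],"grip":0.0},{"dp":[0.01,0,0],"rot":[0,0,0.1],"grip":0.0},{"dp":[0,0,0],"rot":[0,0,0],"grip":0.0}]}}

```text
clock: 32.33
tcp_pos: [0.483, -0.2707, 0.3687]
orientation: [-2.505, 1.759, -0.235]
contact_force: [0.0, 0.2, -0.2]
grip_width: 0.0002
```

```bash
python3 -c "
from h import *
hp(.1)"
```

```text
32.33 [ 0.483  -0.2707  0.3687] [[0.332, -0.928, 0.166], [-0.939, -0.341, -0.03], [0.084, -0.146, -0.986]] F [ 0.   0.2 -0.2] M [ 0.07  0.19 -0.03] g 0.0002 q [-1.26 -0.34  1.45  1.83  0.35  1.19 -1.12]
d [ 0.132   0.2687 -0.1534] rv [ 0.0875 -0.2739 -0.2414] local [-0.0444 -0.274   0.29  ]
```

Request:
{"api": "send_rows", "payload": {"motion": [{"dp":[0.02,-0.03,-0.05],"rot":[0,0.05,0],"grip":0.0},{"dp":[0.02,-0.03,-0.05],"rot":[0,0.05,0],"grip":0.0},{"dp":[0.01,-0.03,-0.05],"rot":[0,0.05,0],"grip":0.0},{"dp":[0.01,-0.01,-0.04],"rot":[0,0,0],"grip":0.0},{"dp":[0,0,-0.02],"rot":[0,0,0],"grip":0.0},{"dp":[0,0,0],"rot":[0,0,0],"grip":0.0}]}}

```text
clock: 33.08
tcp_pos: [0.4035, -0.2802, 0.2417]
orientation: [2.546, -1.801, 0.255]
contact_force: [0.7, -0.6, 0.2]
grip_width: -0.0002
```

```bash
python3 -c "
from h import *
hp(.1)"
```

```text
33.08 [ 0.4035 -0.2802  0.2417] [[0.324, -0.938, 0.126], [-0.936, -0.338, -0.104], [0.14, -0.084, -0.987]] F [ 0.7 -0.6  0.2] M [0.09 0.12 0.04] g -0.0002 q [-1.16 -0.34  1.46  2.14  0.5   0.94 -1.19]
d [ 0.2115  0.2782 -0.0264] rv [ 0.1538 -0.3231 -0.22  ] local [-0.1698 -0.2869  0.2083]
```

Request:
{"api": "send_rows", "payload": {"motion": [{"dp":[0.02,0.02,0.01],"rot":[0.02,0.03,0.05],"grip":0.0},{"dp":[0.03,0.04,0.01],"rot":[0.03,0.03,0.05],"grip":0.0},{"dp":[0.03,0.04,0.0],"rot":[0.03,0.03,0.05],"grip":0.0},{"dp":[0.03,0.04,0.0],"rot":[0.02,0.03,0.05],"grip":0.0},{"dp":[0.03,0.04,0.0],"rot":[0,0,0.05],"grip":0.0},{"dp":[0.01,0.02,0],"rot":[0,0,0],"grip":0.0},{"dp":[0,0,0],"rot":[0,0,0],"grip":0.0}]}}

```text
clock: 33.95
tcp_pos: [0.4998, -0.0526, 0.3075]
orientation: [-2.737, 1.461, -0.104]
contact_force: [-0.8, -0.0, 0.2]
grip_width: 0.0003
```

```bash
python3 -c "
from h import *
hp(.1)"
```

```text
33.95 [ 0.4998 -0.0526  0.3075] [[0.555, -0.828, 0.076], [-0.831, -0.556, 0.002], [0.041, -0.064, -0.997]] F [-0.8 -0.   0.2] M [-0.08  0.06 -0.03] g 0.0003 q [-1.67 -0.33  1.45  1.97  0.38  1.16 -1.33]
d [ 0.1152  0.0506 -0.0923] rv [ 0.1082 -0.356  -0.4882] local [-0.0634 -0.0554  0.2314]
```

Request:
{"api": "send_rows", "payload": {"motion": [{"dp":[0.02,0,0.0],"rot":[0,0.03,0.05],"grip":0.0},{"dp":[0.035,0,0.0],"rot":[0,0.03,0.05],"grip":0.0},{"dp":[0.035,0,0.0],"rot":[0,0.01,0.05],"grip":0.0},{"dp":[0.035,0,0.0],"rot":[0,0,0.05],"grip":0.0},{"dp":[0.035,0,0.0],"rot":[0,0,0.0],"grip":0.0},{"dp":[0.02,0,0],"rot":[0,0,0],"grip":0.0},{"dp":[0,0,0],"rot":[0,0,0],"grip":0.0}]}}

```text
clock: 34.83
tcp_pos: [0.541, -0.0466, 0.3675]
orientation: [-2.851, 1.189, -0.179]
contact_force: [0.4, 0.1, -0.0]
grip_width: 0.0001
```

```bash
python3 -c "
from h import *
hp(.1)"
```

```text
34.83 [ 0.541  -0.0466  0.3675] [[0.698, -0.705, 0.125], [-0.71, -0.704, -0.0], [0.088, -0.088, -0.992]] F [ 0.4  0.1 -0. ] M [-0.04  0.19  0.01] g 0.0001 q [-1.72 -0.34  1.45  1.83  0.39  1.25 -1.14]
d [ 0.074   0.0447 -0.1523] rv [ 0.1752 -0.3048 -0.6682] local [-0.001  -0.0477  0.2685]
```

Request:
{"api": "send_rows", "payload": {"motion": [{"dp":[0,0.03,0.0],"rot":[0.0,0.02,0.08],"grip":0.0},{"dp":[-0.005,0.05,0.0],"rot":[0,0.02,0.1],"grip":0.0},{"dp":[-0.01,0.05,0.0],"rot":[0,0.02,0.1],"grip":0.0},{"dp":[-0.015,0.05,0.0],"rot":[0,0,0.1],"grip":0.0},{"dp":[-0.02,0.05,0.0],"rot":[0,0,0.1],"grip":0.0},{"dp":[-0.025,0.05,0],"rot":[0,0,0.1],"grip":0.0},{"dp":[-0.03,0.05,0],"rot":[0,0,0.1],"grip":0.0},{"dp":[-0.03,0.05,0],"rot":[0,0,0.1],"grip":0.0},{"dp":[-0.03,0.05,0],"rot":[0,0,0.1],"grip":0.0},{"dp":[-0.03,0.05,0],"rot":[0,0,0.1],"grip":0.0},{"dp":[-0.03,0.05,0],"rot":[0,0,0.1],"grip":0.0},{"dp":[0,0,0],"rot":[0,0,0],"grip":0.0}]}}

```text
clock: 36.33
tcp_pos: [0.274, 0.462, 0.3796]
orientation: [-3.021, -0.482, -0.081]
contact_force: [0.2, -0.5, 0.0]
grip_width: -0.0001
```

```bash
python3 -c "
from h import *
hp(.1)"
```

```text
36.33 [0.274  0.462  0.3796] [[0.949, 0.313, 0.04], [0.308, -0.947, 0.088], [0.065, -0.071, -0.995]] F [ 0.2 -0.5  0. ] M [-0.11  0.03  0.03] g -0.0001 q [-2.84 -0.34  1.45  1.8   0.37  1.3  -1.15]
d [ 0.341  -0.464  -0.1644] rv [ 0.3494 -0.2205 -1.7643] local [-0.2569  0.4493  0.4012]
```

Request:
{"api": "send_rows", "payload": {"motion": [{"dp":[-0.03,0.03,-0.02],"rot":[0,0.01,0.06],"grip":0.0},{"dp":[-0.035,0.03,-0.02],"rot":[0,0.01,0.06],"grip":0.0},{"dp":[-0.035,0.03,-0.02],"rot":[0,0,0.06],"grip":0.0},{"dp":[-0.035,0.03,-0.02],"rot":[0,0,0.06],"grip":0.0},{"dp":[-0.03,0.02,0],"rot":[0,0,0],"grip":0.0},{"dp":[0,0,0],"rot":[0,0,0],"grip":0.0}]}}

```text
clock: 37.08
tcp_pos: [0.0945, 0.5122, 0.3279]
orientation: [-2.871, -0.816, -0.07]
contact_force: [0.4, 0.5, 0.3]
grip_width: 0.0001
```

```bash
python3 -c "
from h import *
hp(.1)"
```

```text
37.08 [0.0945 0.5122 0.3279] [[0.851, 0.526, 0.002], [0.519, -0.839, 0.162], [0.087, -0.137, -0.987]] F [0.4 0.5 0.3] M [-0.21 -0.07  0.02] g 0.0001 q [-2.95 -0.07  1.45  1.96  0.07  1.03 -0.98]
d [ 0.5205 -0.5142 -0.1127] rv [ 0.3296 -0.1263 -2.0032] local [-0.4432  0.4919  0.431 ]
```

Request:
{"api": "send_rows", "payload": {"motion": [{"dp":[-0.02,0.03,-0.01],"rot":[0.04,0,0],"grip":0.0},{"dp":[-0.02,0.03,-0.01],"rot":[0.04,0,0],"grip":0.0},{"dp":[-0.02,0.03,-0.01],"rot":[0.04,0,0],"grip":0.0},{"dp":[-0.02,0.02,-0.01],"rot":[0.04,0,0],"grip":0.0},{"dp":[0,0.0,0],"rot":[0,0,0],"grip":0.0}]}}

```text
clock: 37.7
tcp_pos: [0.0237, 0.6078, 0.2938]
orientation: [-2.739, -0.767, -0.105]
contact_force: [-0.0, -0.5, 0.4]
grip_width: -0.0005
```

```bash
python3 -c "
from h import *
hp(.1)"
```

```text
37.7 [0.0237 0.6078 0.2938] [[0.855, 0.518, -0.009], [0.497, -0.814, 0.3], [0.148, -0.261, -0.954]] F [-0.  -0.5  0.4] M [-0.3  -0.01  0.01] g -0.0005 q [-2.6   0.29  1.18  1.93 -0.42  0.83 -0.68]
d [ 0.5913 -0.6098 -0.0786] rv [ 0.2257  0.0068 -1.9964] local [-0.5254  0.5845  0.4317]
```

Request:
{"api": "send_rows", "payload": {"motion": [{"dp":[0.03,0.02,0.01],"rot":[-0.04,0,-0.1],"grip":0.0},{"dp":[0.05,0.01,0.01],"rot":[-0.04,0,-0.1],"grip":0.0},{"dp":[0.055,0,0.01],"rot":[-0.04,0,-0.1],"grip":0.0},{"dp":[0.055,-0.01,0.01],"rot":[-0.04,0,-0.1],"grip":0.0},{"dp":[0.05,-0.03,0.0],"rot":[-0.04,0,-0.1],"grip":0.0},{"dp":[0.04,-0.04,0.0],"rot":[0,0,-0.1],"grip":0.0},{"dp":[0.035,-0.045,0.0],"rot":[0,0,-0.1],"grip":0.0},{"dp":[0.035,-0.045,0.0],"rot":[0,0,-0.1],"grip":0.0},{"dp":[0.03,-0.045,0.0],"rot":[0,0,-0.1],"grip":0.0},{"dp":[0.02,-0.04,0],"rot":[0,0,-0.1],"grip":0.0},{"dp":[0,0,0],"rot":[0,0,0],"grip":0.0}]}}

```text
clock: 39.08
tcp_pos: [0.4492, 0.353, 0.3483]
orientation: [-2.993, 0.779, -0.166]
contact_force: [0.2, 0.9, 1.3]
grip_width: 0.0003
```

```bash
python3 -c "
from h import *
hp(.1)"
```

```text
39.08 [0.4492 0.353  0.3483] [[0.868, -0.484, 0.115], [-0.488, -0.872, 0.016], [0.092, -0.07, -0.993]] F [0.2 0.9 1.3] M [ 0.03  0.09 -0.05] g 0.0003 q [-1.85  0.42  1.41  1.78 -0.41  1.2  -0.86]
d [ 0.1658 -0.355  -0.133 ] rv [ 0.2342 -0.2962 -0.9433] local [-0.1074  0.3477  0.2969]
```

Request:
{"api": "send_rows", "payload": {"motion": [{"dp":[0.005,-0.035,0],"rot":[0.02,-0.03,-0.1],"grip":0.0},{"dp":[0.012,-0.045,0],"rot":[0.025,-0.03,-0.1],"grip":0.0},{"dp":[0.012,-0.045,0],"rot":[0.025,-0.03,-0.1],"grip":0.0},{"dp":[0.015,-0.045,0],"rot":[0.025,-0.03,-0.1],"grip":0.0},{"dp":[0.015,-0.045,-0.01],"rot":[0.025,-0.03,-0.1],"grip":0.0},{"dp":[0.015,-0.045,-0.01],"rot":[0.025,-0.03,-0.1],"grip":0.0},{"dp":[0.015,-0.04,-0.01],"rot":[0.025,-0.03,-0.1],"grip":0.0},{"dp":[0.01,-0.025,-0.01],"rot":[0.025,-0.03,-0.1],"grip":0.0},{"dp":[0,0,0],"rot":[0,0,0],"grip":0.0}]}}

```text
clock: 40.2
tcp_pos: [0.5498, 0.0157, 0.3059]
orientation: [-2.244, 1.794, -0.407]
contact_force: [-0.5, 0.5, 0.1]
grip_width: 0.0
```

```bash
python3 -c "
from h import *
hp(.07)"
```

```text
40.2 [0.5498 0.0157 0.3059] [[0.207, -0.909, 0.361], [-0.976, -0.218, 0.013], [0.067, -0.355, -0.933]] F [-0.5  0.5  0.1] M [ 0.03  0.4  -0.02] g 0.0 q [-1.55 -0.25  1.26  2.09  0.45  0.81 -1.87]
d [ 0.0779 -0.0183 -0.1179] rv [ 0.0218 -0.067  -0.1283] local [-0.0214  0.015   0.2101]
```

Request:
{"api": "send_rows", "payload": {"motion": [{"dp":[0.02,-0.01,-0.01],"rot":[0.01,-0.02,-0.04],"grip":0.0},{"dp":[0.02,-0.008,-0.025],"rot":[0.01,-0.02,-0.04],"grip":0.0},{"dp":[0.015,0,-0.03],"rot":[0,-0.02,-0.04],"grip":0.0},{"dp":[0.01,0,-0.025],"rot":[0,0,0],"grip":0.0},{"dp":[0,0,0],"rot":[0,0,0],"grip":0.0}]}}

```text
clock: 40.83
tcp_pos: [0.5694, 0.002, 0.2526]
orientation: [-2.088, 1.872, -0.504]
contact_force: [0.5, 0.2, 0.6]
grip_width: -0.0001
```

```bash
python3 -c "
from h import *
hp(.05)"
```

```text
40.83 [0.5694 0.002  0.2526] [[0.094, -0.891, 0.443], [-0.994, -0.113, -0.016], [0.064, -0.439, -0.896]] F [0.5 0.2 0.6] M [ 0.05  0.41 -0.01] g -0.0001 q [-1.77 -0.34  1.45  2.19  0.78  0.67 -2.26]
d [ 0.0667 -0.0049 -0.0827] rv [ 0.0068  0.0231 -0.0187] local [-0.0256  0.0021  0.1532]
```

The posture is still wound up. I make one fuller unwind out on the left at long reach, with time to spare (31 s left).

Request:
{"api": "send_rows", "payload": {"motion": [{"dp":[-0.01,0.0,0.03],"rot":[0,0.05,0.0],"grip":0.0},{"dp":[-0.01,0.02,0.04],"rot":[0,0.06,0.08],"grip":0.0},{"dp":[-0.005,0.045,0.03],"rot":[0,0.06,0.1],"grip":0.0},{"dp":[-0.01,0.05,0.01],"rot":[0,0.06,0.1],"grip":0.0},{"dp":[-0.015,0.05,0.0],"rot":[0,0.06,0.1],"grip":0.0},{"dp":[-0.02,0.05,0.0],"rot":[0,0.04,0.1],"grip":0.0},{"dp":[-0.025,0.05,0],"rot":[0,0,0.1],"grip":0.0},{"dp":[-0.03,0.05,0],"rot":[0,0,0.1],"grip":0.0},{"dp":[-0.03,0.05,0],"rot":[0,0,0.1],"grip":0.0},{"dp":[-0.03,0.05,0],"rot":[0,0,0.1],"grip":0.0},{"dp":[-0.03,0.05,0],"rot":[0,0,0.1],"grip":0.0},{"dp":[-0.03,0.04,-0.01],"rot":[0,0,0.06],"grip":0.0},{"dp":[-0.035,0.035,-0.02],"rot":[0,0,0.06],"grip":0.0},{"dp":[-0.035,0.03,-0.02],"rot":[0,0,0.06],"grip":0.0},{"dp":[-0.03,0.03,-0.02],"rot":[0.03,0,0.06],"grip":0.0},{"dp":[-0.02,0.03,-0.02],"rot":[0.03,0,0],"grip":0.0},{"dp":[-0.02,0.03,-0.01],"rot":[0.03,0,0],"grip":0.0},{"dp":[-0.01,0.035,-0.01],"rot":[0.03,0,0],"grip":0.0},{"dp":[0,0.04,0],"rot":[0,0,0],"grip":0.0},{"dp":[0,0.04,0],"rot":[0,0,0],"grip":0.0}]}}

```text
clock: 43.32
tcp_pos: [0.0997, 0.6016, 0.3619]
orientation: [-2.687, 0.258, 0.042]
contact_force: [0.6, -0.6, 0.3]
grip_width: 0.0
```

```bash
python3 -c "
from h import *
hp(.1)"
```

```text
43.33 [0.0997 0.6016 0.3619] [[0.982, -0.188, 0.011], [-0.175, -0.887, 0.428], [-0.07, -0.423, -0.904]] F [ 0.6 -0.6  0.3] M [-0.44 -0.01 -0.  ] g 0.0 q [-2.95 -0.08  1.45  1.94  0.07  0.77 -1.72]
d [ 0.5152 -0.6036 -0.1467] rv [-0.1036 -0.0872 -1.3161] local [-0.4275  0.5815  0.4612]
```

Next: outward reach to reduce the swivel.

Request:
{"api": "send_rows", "payload": {"motion": [{"dp":[-0.015,0.03,-0.02],"rot":[0.0,0,0],"grip":0.0},{"dp":[-0.02,0.03,-0.02],"rot":[0.0,0,0],"grip":0.0},{"dp":[-0.02,0.03,-0.02],"rot":[0.0,0,0],"grip":0.0},{"dp":[-0.01,0.04,-0.01],"rot":[0,0,0],"grip":0.0},{"dp":[0,0.04,-0.01],"rot":[-0.04,0,0],"grip":0.0},{"dp":[0,0.04,0],"rot":[-0.04,0,0],"grip":0.0},{"dp":[0,0.03,0],"rot":[-0.04,0,0],"grip":0.0},{"dp":[0,0,0],"rot":[-0.04,0,0],"grip":0.0}]}}

```text
clock: 44.32
tcp_pos: [0.0226, 0.817, 0.3167]
orientation: [-2.818, 0.232, 0.033]
contact_force: [-0.9, -0.8, -0.1]
grip_width: -0.0001
```

```bash
python3 -c "
from h import *
hp(.1)"
```

```text
44.33 [0.0226 0.817  0.3167] [[0.987, -0.163, 0.003], [-0.156, -0.938, 0.309], [-0.048, -0.305, -0.951]] F [-0.9 -0.8 -0.1] M [-0.36 -0.07 -0.06] g -0.0001 q [-2.17  0.65  0.92  1.4  -0.63  1.05 -1.35]
d [ 0.5924 -0.819  -0.1015] rv [ 0.008  -0.1722 -1.3337] local [-0.5246  0.7935  0.4566]
```

Posture is not unwinding enough to be worth more time. The arm is clear, so I check numerically instead: the grip's dark blob in both fixed views against where a fully seated crank must put it.

```bash
python3 - <<'E'
from h import *
fs={n:imaging.grab_frame(n) for n in("side","top")}
old={"side":ld("side0"),"top":ld("top0")}
def pj(f,X):
    p=X@np.array(f["R"]).T+f["t"];return np.c_[f["cx"]+f["fx"]*p[:,0]/p[:,2],f["cy"]+f["fy"]*p[:,1]/p[:,2]]
th=np.linspace(0,2*np.pi,24)
def hull(f,phi,lift):
    W=want(-2.4,phi)[1];pts=np.array([[.065+.013*np.cos(t),.013*np.sin(t),z+lift] for t in th for z in(.014,.06)])
    h=cv2.convexHull(pj(f,pts@W.T+SEAT).astype(np.float32));m=cv2.moments(h);return np.array([m["m10"],m["m01"]])/m["m00"],m["m00"]
for n,f in fs.items():
    c0,_=hull(f,-112,0);u,v=c0.astype(int);g=cv2.cvtColor(f["img"],cv2.COLOR_RGB2GRAY)
    sub=np.zeros_like(g);sub[v-16:v+16,u-16:u+16]=(g[v-16:v+16,u-16:u+16]<38)
    k,lab,stt,cen=cv2.connectedComponentsWithStats(sub);i=1+np.argmin([np.linalg.norm(c-c0) for c in cen[1:]]) if k>1 else 0
    print(n,"blob",cen[i].round(2),stt[i].tolist())
    for phi in(-108,-112,-116):
        print("  phi",phi,*[(l,(hull(f,phi,l/1e3)[0]-cen[i]).round(2).tolist()) for l in(0,3,6)],"area",round(hull(f,phi,0)[1]))
    tip=pj(f,(SEAT+.027*W0[:,2])[None])[0];print("  shaft tip predicted",tip.round(1),"read at start",(344.0,203.9) if n=="side" else (306.7,149.0))
E
python3 - <<'E'
from h import *
s=imaging.grab_frame("side");s0=ld("side0")
x0,y0,x1,y1=190,110,242,175
m=cv2.matchTemplate(s["img"][y0-8:y1+8,x0-8:x1+8],s0["img"][y0:y1,x0:x1],cv2.TM_CCOEFF_NORMED);_,v,_,p=cv2.minMaxLoc(m);print("tub side",p[0]-8,p[1]-8,v)
E
```

```text
side blob [339.25 220.99] [332, 211, 15, 19, 144]
  phi -108 (0, [-2.58, -1.17]) (3, [-3.02, -2.01]) (6, [-3.45, -2.84]) area 235
  phi -112 (0, [-4.4, -1.07]) (3, [-4.84, -1.9]) (6, [-5.28, -2.74]) area 234
  phi -116 (0, [-6.21, -1.06]) (3, [-6.65, -1.89]) (6, [-7.09, -2.73]) area 233
  shaft tip predicted [342.8 201.6] read at start (344.0, 203.9)
top blob [328.72 158.12] [324, 153, 10, 11, 75]
  phi -108 (0, [-1.7, 1.44]) (3, [-1.67, 1.7]) (6, [-1.63, 1.96]) area 101
  phi -112 (0, [-2.38, 2.88]) (3, [-2.35, 3.14]) (6, [-2.31, 3.4]) area 101
  phi -116 (0, [-3.17, 4.26]) (3, [-3.13, 4.53]) (6, [-3.1, 4.79]) area 101
  shaft tip predicted [305.7 150.2] read at start (306.7, 149.0)
tub side 0 0 0.9511893391609192
```

Run:
```python
from h import *
f=imaging.grab_frame("side");g=cv2.cvtColor(f["img"],cv2.COLOR_RGB2GRAY)
print("     "+" ".join(f"{u:3d}" for u in range(326,366)))
for v in range(190,234):print(v,"|"," ".join(f"{x:3d}" for x in g[v,326:366]))
def pj(X):
    p=np.array(f["R"])@X+f["t"];return np.round([f["cx"]+f["fx"]*p[0]/p[2]+1.2,f["cy"]+f["fy"]*p[1]/p[2]+2.3],1)
for l in(0,.004):
    W=want(-2.4,-106)[1];P=lambda x,y,z:pj(SEAT+W@np.array([x,y,z+l])).tolist()
    print(l,"hub top",[P(x,y,.046) for x,y in((.015,.015),(.015,-.015),(-.015,-.015),(-.015,.015))],"hub bot",[P(x,y,0) for x,y in((.015,.015),(.015,-.015),(-.015,-.015),(-.015,.015))],"grip top/bot",P(.065,0,.06),P(.065,0,.012),"arm end",P(.08,.011,0),P(.08,-.011,0))
print("collar top rim",[pj(SEAT+W0@np.array([.016*np.cos(t),.016*np.sin(t),0])).tolist() for t in np.arange(0,6.2,1.57)])
print("face corners",[pj(SEAT+W0@np.array([x,y,-.012])).tolist() for x,y in((.045,.045),(.045,-.045),(-.045,-.045),(-.045,.045))])
```

```text
326 327 328 329 330 331 332 333 334 335 336 337 338 339 340 341 342 343 344 345 346 347 348 349 350 351 352 353 354 355 356 357 358 359 360 361 362 363 364 365
190 |  78  66  68  71  75  76  72  70  77  70  76  72  70  71  72  66  63  95 128 147 158 165 164 161 142 118 108 108  96 101 104 102 101 113 111 110 117 126 124 109
191 |  96  76  66  73  75  74  76  73  75  72  69  71  69  69  79  84  96 114 125 136 157 161 160 161 143 121 149 148 124 126 127 120 122 130 122 120 149 170 173 137
192 | 148 106  63  72  72  72  73  74  74  76  91 104 105 109 124 133 155 164 157 151 157 133 143 167 147 131 151 169 169 166 165 170 169 171 167 166 163 163 171 150
193 | 148 109  87  81  76  78  81  76  76  91 150 168 156 155 156 154 152 153 157 152 156 126 134 163 158 126 150 166 164 160 164 160 163 162 163 165 163 160 162 172
194 | 152 145 140 127 100  92  93  98  90 120 151 154 150 151 152 154 150 152 150 153 153 123 106 150 159 138 144 165 163 161 161 159 161 166 160 156 156 164 166 171
195 | 165 157 156 156 143 124 125 123 121 141 159 152 149 153 156 152 149 156 153 156 148 115 104 130 152 147 
[... 6283 characters left out ...]
  76  83  72  69  67  63  68  74  68  69  72  72  74  71  69  69  63  66  73  70
0 hub top [[346.6, 202.5], [334.5, 204.1], [336.3, 194.7], [348.3, 193.0]] hub bot [[352.8, 215.3], [340.9, 216.7], [342.6, 207.3], [354.4, 205.8]] grip top/bot [335.5, 215.6] [342.4, 229.0] arm end [347.8, 236.8] [338.8, 237.7]
0.004 hub top [[346.1, 201.3], [333.9, 203.0], [335.7, 193.6], [347.7, 191.9]] hub bot [[352.3, 214.2], [340.4, 215.6], [342.1, 206.3], [353.8, 204.7]] grip top/bot [334.9, 214.5] [341.9, 227.9] arm end [347.2, 235.7] [338.2, 236.6]
collar top rim [[354.0, 209.1], [346.8, 206.7], [341.4, 213.4], [348.6, 215.9]]
face corners [[364.0, 195.9], [370.2, 221.7], [334.0, 233.6], [329.7, 207.7]]
```

The side pixels, read relative to the gearbox face edge, put the hub about where a seated one would be. No bare shaft shows between the hub and the collar. The arm is clear and still, so I hand in.

Run:
```python
from bench import hand_in,get_obs
o=get_obs();print(o["clock"],o["qvel"].round(3),o["contact_force"].round(1));print(hand_in())
```

```text
44.525 [-0.009 -0.02   0.009  0.03   0.002 -0.005 -0.002] [ 0.3 -0.1 -0.8]
the job is handed in; nothing more can be done
None
```

I put the steel crank on the shaft, wound it clockwise about 2.3 turns to the gate's stop, and let go. I handed in at 44.5 s. No verdict is given, and one thing is less certain than I wanted: whether the crank was still fully home at the end.

- **Seating:** the crank reached the expected depth to under 1 mm, with about 39 N pressing along the shaft.
- **Gate:** winding stopped at about 840°, and about 20 N more would not move it. After I let go, a black rod that was not visible before pokes through the crossbar. I take that as the gate being fully up.
- **Slip at the stop:** relaxing my hold once turned the tool back about 7°. I wound it up again and released at the stop. The pictures put the crank at about −106°, against −112° by the arm under load. I take the difference to be flex in the grip.
- **Bystanders:** bowl, jar and tub match their first pictures in both fixed views. For the tub in the side view, that check was repeated once the arm was out of the way.
- **Failed check, crank still home:** I meant to press on the hub with closed fingers at the end, but the arm was against its j2/j3 range limits and could not get there. I relied on the side camera instead:
  - Against the gearbox face edge, the crank looks seated, and no bare shaft shows under the hub.
  - Against my first shaft-tip reading, it came out 3 to 4 mm high. I trusted the face edge.
- **Joint limits:** joints 1, 2 and 3 were driven to their range limits while I moved away and tried to probe. No reading showed a limit passed.

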